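Tip a culture flask to 30 degrees along a stop bar

TASK

Lay the stop bar from its tray on the worktop, flush along the flask's right-hand long side (right as seen looking from the flask's flat base towards its cap), about midway along, and let go of it. Then take the flask by its cap and tip it up to 30 degrees, cap end raised and the bottom edge of its base staying on the worktop; hold it there still for two seconds, lower it gently back flat beside the bar and let go. Finally put the bar back in its tray, leave the flask lying level where it was, and do not disturb the two jars and the bottle.

Things in the scene. Friction and masses are not known exactly. Their poses are not given: they have to be found in the camera images.
- flask: Frosted clear culture flask, white ribbed cap, lying flat, cap away from the robot; one rigid piece, 0.18 to 0.29 kg. Origin: centre of the underside of its rectangular body, 100 x 72 x 34 mm (x, y, z); x runs from flat base to cap, y to its left, z up. Long sides: upright faces at y = +36 and -36 (right-hand), x = -50 to 50 mm. Beyond x = 50 the shoulders taper at 45 degrees to the neck.
- flask_cap (a point): Where to grip the flask: centre of the cap, a cylinder 32 mm in diameter, 34 mm long along the flask's x, at (99, 0, 19) mm in the flask's frame (cap spans x = 82 to 116). Grip it across the flask's y, from above; let the gripper lean with the flask as it tips.
- flask_foot (a point): Middle of the bottom edge of the flask's flat base, (-50, 0, 0) mm in the flask's frame: the edge about which the flask tips, 149 mm behind the cap's centre.
- stop_bar: Stop bar: aluminium, 120 x 26 x 20 mm (x, y, z), a black grip block 40 x 16 mm (x, y) on top at its middle, reaching 59 mm above the underside; 0.35 kg, symmetrical, either long face may lie against the flask. Origin: centre of its underside; x along its length. Grip the block across its 40 mm (along bar x), fingertips just above the bar. Flush, its axis is 49 mm from the flask's axis.
- bar_tray: Shallow grey tray fixed on the worktop, to the right of the flask: 152 x 58 x 12 mm (x, y, z), inside 142 x 48 mm, floor 5 mm above the worktop. Origin: centre of its underside; x along its length. The bar starts in it and returns to it, either way round. A fixed monitor stands beyond and left of the flask (from x = 0.50 at y = 0.05, from x = 0.58 at y = -0.25 m).
- wide_jar: Bystander: wide white jar with screw lid, 78 mm across, 84 mm high; origin at the centre of its underside.
- jar: Bystander: slimmer white capped jar, 58 mm across, 97 mm high; origin at the centre of its underside.
- bottle: Bystander: amber bottle with black cap, 51 mm across, 116 mm high; origin at the centre of its underside.

How it is judged:
On the way, in this order (a step that is already met when the one before it is completed fails the run):
1. the bar lies released on the worktop, flush (gap at most 4 mm, within 0.05 rad) along the middle of the flask's right-hand long side, the flask level and still (y of stop_bar in the frame of flask between -0.053 and -0.046 m and x of stop_bar in the frame of flask between -0.045 and 0.045 m and angle between the x axis of stop_bar and the x axis of flask, either way round below 0.05 rad and height (world z) of stop_bar below 0.005 m and angle between stop_bar's own z axis and vertical below 0.05 rad and angle between flask's own z axis and vertical below 0.04 rad and height (world z) of flask below 0.006 m and contact force between the fingers and flask below 0.2 N and linear speed of flask below 0.02 m/s and contact force between the fingers and stop_bar below 0.2 N), for 0.2 s.
2. the flask is held tipped to 30 degrees (4 degrees either way), cap up, its base edge on the worktop, for at least a second (angle between flask's own z axis and vertical between 0.454 and 0.593 rad and height (world z) of flask_cap above 0.065 m and height (world z) of flask_foot below 0.01 m and contact force between the fingers and flask above 0.3 N and angular speed of flask below 0.15 rad/s), for 1 s.
3. the flask lies level again beside the bar (gap at most 7 mm, within 0.08 rad), released (y of stop_bar in the frame of flask between -0.056 and -0.046 m and x of stop_bar in the frame of flask between -0.045 and 0.045 m and angle between the x axis of stop_bar and the x axis of flask, either way round below 0.08 rad and height (world z) of stop_bar below 0.005 m and angle between stop_bar's own z axis and vertical below 0.05 rad and angle between flask's own z axis and vertical below 0.04 rad and height (world z) of flask below 0.006 m and contact force between the fingers and flask below 0.2 N and linear speed of flask below 0.02 m/s), for 0.2 s.
At the end, for the whole second after the job is handed in: The bar lies flat on the floor of its tray (origin within 20 mm of the tray's, lengthwise within 0.15 rad), the flask lies level on the worktop (within 0.04 rad) within 30 mm of where it started; both released and at rest (angle between flask's own z axis and vertical below 0.04 rad and height (world z) of flask below 0.006 m and contact force between the fingers and flask below 0.2 N and linear speed of each of flask, stop_bar below 0.02 m/s and distance of flask from where it was at the start of the episode below 0.03 m and z of stop_bar in the frame of bar_tray between 0.002 and 0.0085 m and horizontal distance between stop_bar and bar_tray below 0.02 m and angle between the x axis of stop_bar and the x axis of bar_tray, either way round below 0.15 rad and angle between stop_bar's own z axis and vertical below 0.06 rad and contact force between the fingers and stop_bar below 0.2 N); the robot touches nothing.
It fails at once if the flask is tipped beyond 43 degrees (angle between flask's own z axis and vertical above 0.75 rad).
It fails at once if the flask is dropped or flicked (turning faster than 3 rad/s) (angular speed of flask above 3 rad/s).
It fails at once if a bystander (either jar or the bottle) is moved more than 30 mm or tipped (distance of any of wide_jar, jar, bottle from where it was at the start of the episode above 0.03 m or angle between any of wide_jar, jar, bottle's own z axis and vertical above 0.3 rad).
It also fails if it takes over 64 s, if anything falls off the work surface, if the arm or the gripper's body presses on something with over 40 N, if the wrist force passes 120 N, or if a joint passes its speed limit or range.

ROBOT

A 6-joint arm with a two-finger parallel gripper is mounted at the origin on a cart in front of the work surface, level with it; the furniture and walls round the work are solid. World frame = base frame: x ahead of the robot, y to its left, z up, the work surface at z = 0. Lengths are in m, angles in rad, forces in N, time in s.
With the tool pointing down it reaches from about 0.25 to 0.725 m from the base axis. Payload 4 kg.
Tool frame: the origin (TCP) lies midway between the tips of the shut fingers; the grasp point (between the pads) lies 19 mm behind it; z points along the fingers, y is the line along which they close (so a half turn about z gives the same grasp; the last joint's range is limited). The gripper opens to 85 mm and grips with 20 to 120 N. Pads are 22 mm wide; open, the fingers measure 114 mm over their backs; the gripper's body (76 mm by 85 mm) begins 54 mm behind the grasp point. The pads swing forward as they close: fully open they stand 13 mm farther back than shut.
Start: joints at [-1.184, 0.241, 0.005, 1.335, 0, 1.571], TCP at [0.189, -0.463, 0.231] pointing down, gripper open.
Joint ranges: [-2.72, 2.72], [-1.05, 1.87], [-1.09, 1.28], [-1.99, 2.15], [-1.42, 1.44], [-3.14, 3.14]. Speed limits (rad/s): [2.79, 2.79, 3.14, 3.14, 3.14, 3.14].

INTERFACE

Orientations are given as a unit quaternion [x, y, z, w].
In Python, from workcell import bot, camera, job_done gives the robot as it stands.
- The arm moves only by the tool carry_out, never from a script. Its argument "plan" is a list of rows, each an object of numbers: "dx", "dy", "dz": the shift along the tool's x, y, z in mm; "twist": the turn about the tool's z in degrees; "fingers": the closure, from -1 (fully open) to 1 (shut). In form: [{"dx": .., "dy": .., "dz": .., "twist": .., "fingers": ..}, ...]. A call has exactly 5 rows; each row is the pose to reach, as a shift and turn from the pose commanded when the call began, along the tool's axes at that moment; what a row does not reach only later rows make up. A row lasts 1/12 s, in which the tool goes at most 41.7 mm and 7.16 degrees, less where a joint would pass 70% of its speed; a pose out of reach is approached as far as the arm can. A call with a gripper value outside its range is refused whole. The fingers move at their own pace and stop on an object; the grip force is fixed at half the most. Time passes only in rows, so rows that repeat a pose let the fingers close, or fill a call up. It gives the time, the measured TCP pose, the force, the opening and the grip force at its end, in the units of the state.
- bot.get_obs(): the state, without advancing time (a new reading comes with each control period).
- camera(name): name is "scene" or "top" or "wrist"; returns a dict with "image" (384x512x3 uint8, red, green, blue), "intrinsics" (3x3 intrinsics, pixels), "eye" and "attitude" of the camera in the world. Camera axes: x right, y down, z forward; pixel columns grow to the right and rows downward; lengths in m; the calibration is good to about 2 mm. A picture is of the moment at which its call begins. There is no depth.
- job_done(): hands the job in; it is judged then, once.
The state is a dict: "clock": time; "joint_pos": joint angles; "joint_vel": joint speeds; "tau": joint torques, N m; "eef_pos": TCP position; "tool_rot": TCP orientation; "ft_force": force on the tool from outside, world axes, zero at the start; "ft_torque": the same for the moment, N m; "grip_width": finger opening in m; "grasp_force": force on a finger pad.
Only numpy, scipy, OpenCV 4.12 (cv2) and the standard library are available. Lean on these libraries where they do the work, as an engineer would, in place of code of your own. Each camera call takes 0.05 s, during which the arm holds its last target. There are 200 camera calls.

## Working session

There is one attempt and no reset: what is moved stays moved. The work goes in short steps, Python scripts to look and compute and a tool call to move; the robot and the scene stay as the last step left them, time stands still between calls to the robot, and variables do not carry over. Pictures are saved under pics/ and viewed, at most 10 in all, crops included, and the job is handed in when it is done.

Besides the shell and the picture viewer there is one more tool, called after ">>>" in YAML: its name, and indented under it one key for each argument. carry_out: Moves the arm, as the interface text tells. Its arguments: {"type":"object","properties":{"plan":{"type":"array","items":{"type":"object","properties":{"dx":{"type":"number"},"dy":{"type":"number"},"dz":{"type":"number"},"twist":{"type":"number"},"fingers":{"type":"number"}}}}},"required":["plan"]}

```bash
mkdir -p pics; ls
python3 - <<'E'
from workcell import bot,camera
import cv2,numpy as np
o=bot.get_obs(); print(o)
for n in("scene","top"):
    c=camera(n); print(n,c["intrinsics"],c["eye"],c["attitude"])
    cv2.imwrite(f"pics/{n}0.png",cv2.resize(c["image"][:,:,::-1],(800,600),interpolation=cv2.INTER_CUBIC))
    np.savez(f"{n}0.npz",**{k:np.array(c[k]) for k in("image","intrinsics","eye","attitude")})
E
```

```text
pics
{'clock': 0.0, 'joint_pos': array([-1.18401164e+00,  2.41427538e-01,  3.72838546e-03,  1.33519471e+00,
       -3.52962143e-05,  1.57078071e+00]), 'joint_vel': array([-0.00181217,  0.00075458, -0.00027264,  0.00083345, -0.00061821,
       -0.00066986]), 'tau': array([ 2.40379695e-04, -3.72320044e+01,  2.52406758e+01,  1.70105539e-02,
       -6.93180723e-06, -8.87024214e-06]), 'eef_pos': array([ 0.18835932, -0.4624854 ,  0.23040727]), 'tool_rot': array([ 9.81355868e-01,  1.92196671e-01, -2.18873293e-04, -1.02582890e-03]), 'ft_force': array([-1.11451888,  0.03160308,  0.63373488]), 'ft_torque': array([ 0.07675838,  0.02703198, -0.00507502]), 'grasp_force': 0.0, 'grip_width': 0.08557227201703511}
scene [[392.66785831   0.         259.47418907]
 [  0.         392.66785831 186.58311034]
 [  0.           0.           1.        ]] [ 0.23396033 -0.95599232  0.60748724] [ 0.89506329 -0.20467135  0.07996279 -0.38804292]
top [[468.62487595   0.         255.634374  ]
 [  0.         468.62487595 189.74541727]
 [  0.           0.           1.        ]] [ 0.39695539 -0.40233193  0.89539016] [ 0.71579722 -0.69646851  0.03979178 -0.0313461 ]
```

View pics/top0.png

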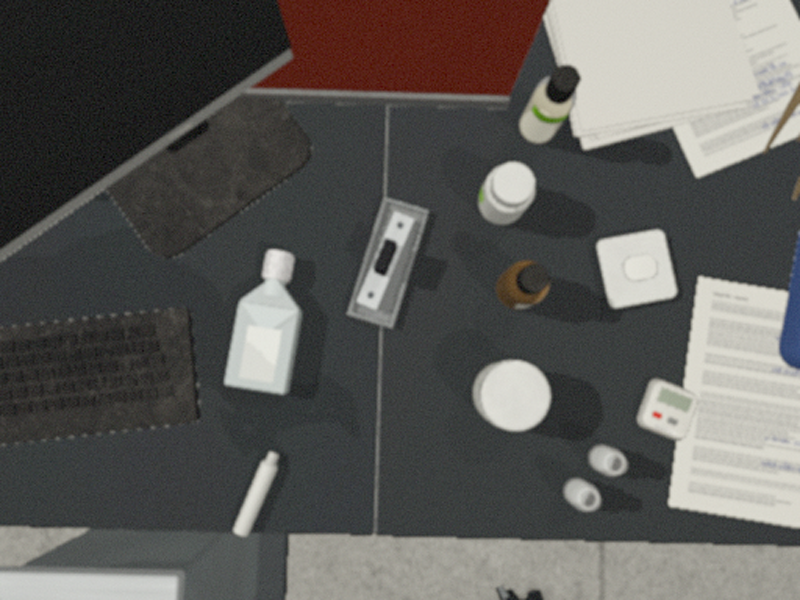

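View pics/scene0.png

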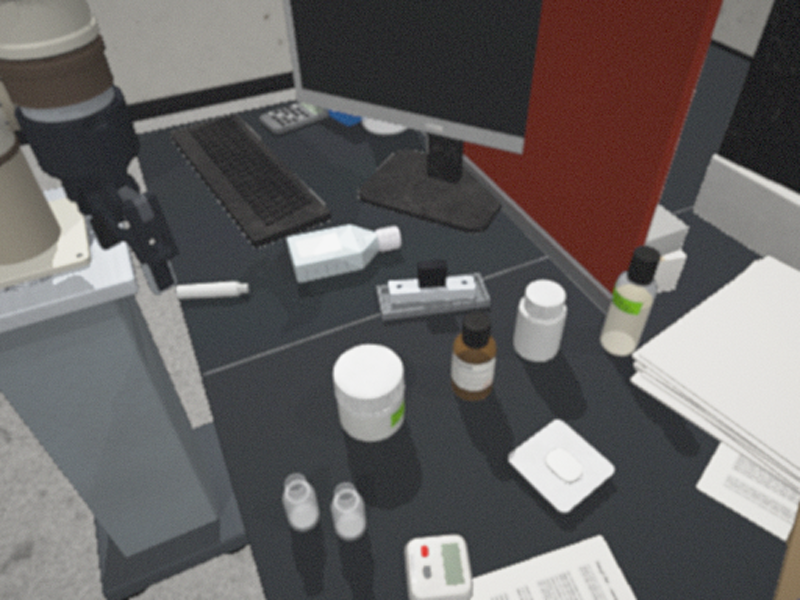

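Run:
```python
import cv2,numpy as np
i=np.load("top0.npz")["image"][:,:,::-1]
cv2.imwrite("pics/crop_top.png",cv2.resize(i[122:257,134:284],None,fx=4.4,fy=4.4,interpolation=cv2.INTER_CUBIC))
i=np.load("scene0.npz")["image"][:,:,::-1]
cv2.imwrite("pics/crop_sc.png",cv2.resize(i[135:210,175:320],None,fx=5.5,fy=5.5,interpolation=cv2.INTER_CUBIC))
```

```text
(no output)
```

View pics/crop_top.png

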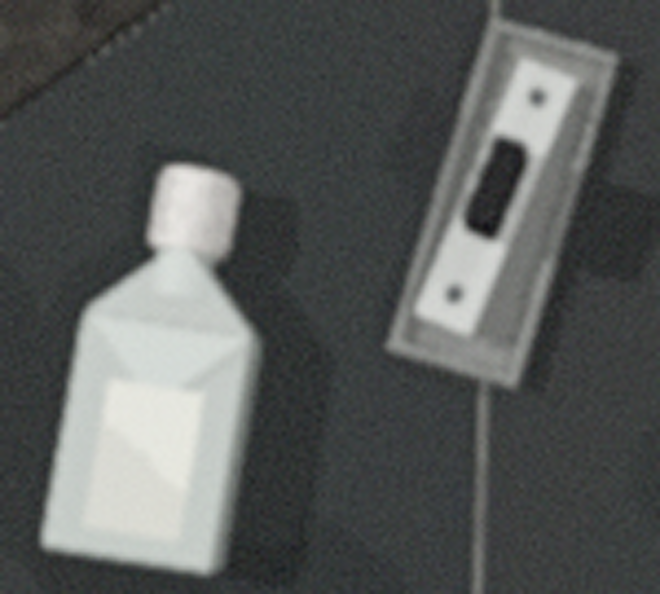

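View pics/crop_sc.png

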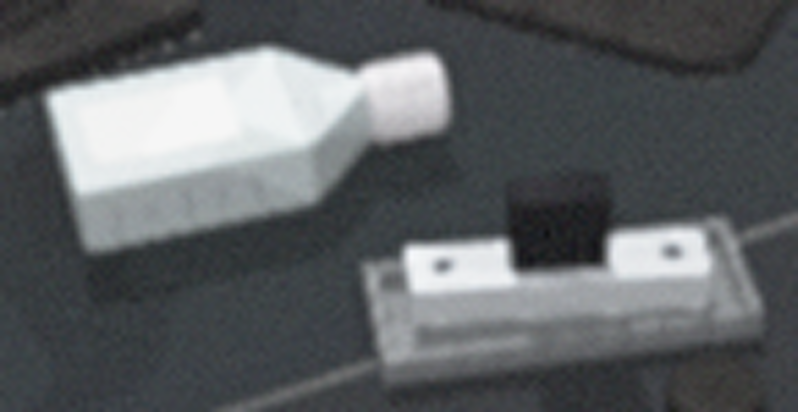

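```bash
cat > h.py <<'E'
import numpy as np, cv2
from scipy.spatial.transform import Rotation as R
from scipy.optimize import least_squares
def proj(c,P):
    p=(np.asarray(P)-c["eye"])@R.from_quat(c["attitude"]).as_matrix()
    p=p@np.array(c["intrinsics"]).T
    return p[:,:2]/p[:,2:]
def world(v,P):
    P=np.asarray(P,float)/1000; k,s=np.cos(v[2]),np.sin(v[2])
    return np.c_[v[0]+k*P[:,0]-s*P[:,1],v[1]+s*P[:,0]+k*P[:,1],P[:,2]]
def fit(obs,v0):
    """obs: list of (cam, model pts mm, pixels)"""
    f=lambda v:np.concatenate([(proj(c,world(v,P))-p).ravel() for c,P,p in obs])
    r=least_squares(f,v0,loss="soft_l1"); return r.x,f(r.x).reshape(-1,2)
def uncrop(px,f,u0,v0): return (np.array(px)+.5)/f-.5+[u0,v0]
def move(target,heading,o):
    """shift (mm) in tool axes and twist (deg) to TCP target, tool-x heading (rad, mod pi)"""
    T=R.from_quat(o["tool_rot"]).as_matrix()
    d=1000*T.T@(np.array(target)-o["eef_pos"])
    h=np.arctan2(T[1,0],T[0,0]); t=-(heading-h)
    t=(t+np.pi/2)%np.pi-np.pi/2
    return d.round(1),np.degrees(t).round(2)
E
python3 - <<'E'
from h import *
T=dict(np.load("top0.npz"));S=dict(np.load("scene0.npz"))
t=lambda p:uncrop(p,4.4,134,122); s=lambda p:uncrop(p,5.5,175,135)
fl=[(T,[(-50,36,34),(50,36,34),(50,-36,34),(-50,-36,0)],t([(42,547),(86,314),(250,334),(213,575)])),
 (S,[(-50,36,34),(-50,-36,34),(-50,-36,0),(50,-36,34),(50,-36,0),(50,36,34)],s([(47,95),(77,192),(90,252),(313,150),(318,208),(268,47)]))]
bz=[(60,13,25),(60,-13,25),(-60,-13,25),(-60,13,25)]
bt=(T,bz,t([(525,58),(580,75),(470,335),(415,312)]))
bs=(S,bz,s([(708,228),(712,268),(413,292),(405,245)]))
tz=[(76,29,12),(76,-29,12),(-76,-29,12),(-76,29,12)]
tt=(T,tz,t([(492,20),(618,55),(518,385),(390,347)]))
for n,o in dict(flaskT=fl[:1],flaskS=fl[1:],flask=fl,bar=[bt,bs],barT=[bt],barS=[bs],tray=[tt]).items():
    v,r=fit(o,[.35,-.3,-.2]); print(n,v.round(4),r.round(1).tolist())
def onplane(c,p,z):
    K=np.linalg.inv(c["intrinsics"]);d=R.from_quat(c["attitude"]).apply(K@[*p,1]);return c["eye"]+d*(z-c["eye"][2])/d[2]
q=512/800
for n,p,z in [("wide",(512,395),.084),("bottle",(535,277),.116),("jar",(512,183),.097)]:print(n,onplane(T,np.array(p)*q,z).round(3))
E
```

```text
flaskT [ 0.4199 -0.2504 -0.1368] [[-0.9, 0.2], [-0.8, -0.8], [0.5, 1.0], [1.8, -0.3]]
flaskS [ 0.4211 -0.2549 -0.1349] [[-0.2, -0.6], [-0.2, 0.7], [-0.5, 1.0], [0.1, -0.8], [0.1, -0.2], [0.8, -0.1]]
flask [ 0.4208 -0.252  -0.1293] [[0.2, -0.1], [-0.1, -1.2], [1.3, 0.4], [2.9, -0.9], [-0.7, -1.1], [-0.6, 0.0], [-0.9, 0.3], [-0.4, -1.6], [-0.4, -1.0], [0.1, -0.8]]
bar [ 0.5302 -0.3943 -0.3675] [[0.1, -0.9], [0.3, 0.5], [0.7, -0.1], [0.3, -0.3], [-1.1, -0.5], [-0.0, 0.1], [-0.7, -0.8], [0.1, -0.3]]
barT [ 0.5298 -0.3937 -0.3705] [[-0.2, -0.7], [0.0, 0.8], [0.2, 0.1], [-0.1, -0.1]]
barS [ 0.5305 -0.3958 -0.3613] [[-0.7, -0.3], [0.5, 0.4], [-0.3, -0.3], [0.5, 0.2]]
tray [ 0.5292 -0.3967 -0.2656] [[-0.1, -0.9], [0.2, -0.2], [0.1, 0.6], [-0.2, 0.3]]
wide [ 0.374 -0.538  0.084]
bottle [ 0.501 -0.556  0.116]
jar [ 0.608 -0.533  0.097]
```

Run:
```python
from h import *
from workcell import bot
print(move([.530,-.394,.16],-.366+np.pi/2,bot.get_obs()))
```

```text
(array([342.2,  65.5,  70.3]), np.float64(-46.87))
```

>>> carry_out:
  plan:
    - {"dx": 38,"dy": 7,"dz": 8,"twist": 0,"fingers": -1}
    - {"dx": 76,"dy": 15,"dz": 16,"twist": 0,"fingers": -1}
    - {"dx": 114,"dy": 22,"dz": 24,"twist": 0,"fingers": -1}
    - {"dx": 152,"dy": 29,"dz": 32,"twist": 0,"fingers": -1}
    - {"dx": 190,"dy": 36,"dz": 40,"twist": 0,"fingers": -1}

```text
clock: 0.52
eef_pos: [0.3795, -0.424, 0.1905]
tool_rot: [0.981, 0.192, -0.0, -0.0]
ft_force: [-0.8, -0.6, 0.4]
grip_width: 0.0854
grasp_force: 0.0
```

>>> carry_out:
  plan:
    - {"dx": 38,"dy": 7,"dz": 8,"twist": -7,"fingers": -1}
    - {"dx": 76,"dy": 15,"dz": 16,"twist": -14,"fingers": -1}
    - {"dx": 114,"dy": 22,"dz": 24,"twist": -21,"fingers": -1}
    - {"dx": 152,"dy": 29,"dz": 30,"twist": -28,"fingers": -1}
    - {"dx": 152,"dy": 29,"dz": 30,"twist": -35,"fingers": -1}

```text
clock: 0.93
eef_pos: [0.5355, -0.3906, 0.1568]
tool_rot: [0.875, 0.484, 0.001, -0.002]
ft_force: [-1.0, -0.2, 0.2]
grip_width: 0.0858
grasp_force: 0.0
```

>>> carry_out:
  plan:
    - {"twist": -7,"dx": 0,"dy": 0,"dz": 0,"fingers": -1}
    - {"twist": -11.9,"dx": 0,"dy": 0,"dz": 0,"fingers": -1}
    - {"twist": -11.9,"dx": 0,"dy": 0,"dz": 0,"fingers": -1}
    - {"twist": -11.9,"dx": 0,"dy": 0,"dz": 0,"fingers": -1}
    - {"twist": -11.9,"dx": 0,"dy": 0,"dz": 0,"fingers": -1}

```text
clock: 1.35
eef_pos: [0.5296, -0.3942, 0.161]
tool_rot: [0.824, 0.566, -0.0, -0.0]
ft_force: [0.5, -0.1, -0.8]
grip_width: 0.0849
grasp_force: 0.0
```

```bash
cat > shot.py <<'E'
import sys
from h import *
from workcell import bot,camera
def shot(cam,name,crop=None,f=None):
    c=camera(cam); np.savez(name+".npz",**{k:np.array(c[k]) for k in("image","intrinsics","eye","attitude")})
    i=c["image"][:,:,::-1]; u0,v0,u1,v1=crop or (0,0,512,384); f=f or 1.5625
    cv2.imwrite(f"pics/{name}.png",cv2.resize(i[v0:v1,u0:u1],None,fx=f,fy=f,interpolation=cv2.INTER_CUBIC)); return c
E
python3 - <<'E'
from shot import *
o=bot.get_obs();print(o["clock"],o["eef_pos"],o["tool_rot"],o["joint_pos"].round(2),o["ft_force"].round(1))
shot("wrist","w1");print(move([.530,-.394,.03],-.366+np.pi/2,o))
E
```

```text
1.35 [ 0.52956837 -0.39424515  0.16102794] [ 8.24436415e-01  5.65954506e-01 -1.06433380e-04 -2.88145138e-04] [-0.64  0.6   0.37  1.34 -0.    1.3 ] [ 0.5 -0.1 -0.8]
(array([  0.4,   0.4, 131. ]), np.float64(-0.09))
```

View pics/w1.png

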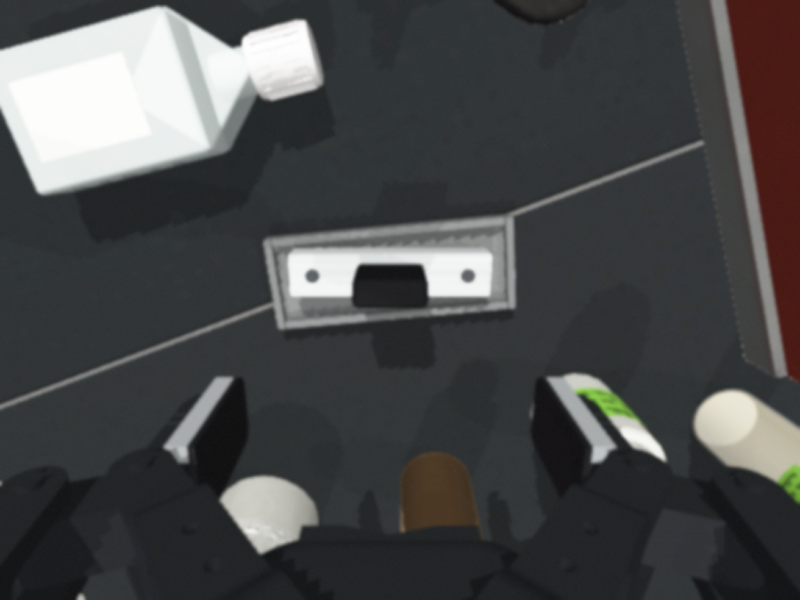

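Run:
```python
from h import *
W=dict(np.load("w1.npz"))
u=lambda p:uncrop(p,1.5625,0,0)
print(W["eye"])
# image right = tool +/-y ; bar +x is image right?
bz=[(60,13,25),(60,-13,25),(-60,-13,25),(-60,13,25)]
print(proj(W,world([.53,-.394,-.367],bz))*1.5625)
v,r=fit([(W,bz,u([(491,250),(490,297),(289,297),(289,252)]))],[.53,-.394,-.367]);print(v.round(4),r.round(1).tolist())
tz=[(76,29,12),(76,-29,12),(-76,-29,12),(-76,29,12)]
v,r=fit([(W,tz,u([(514,216),(515,308),(281,328),(265,240)]))],[.53,-.394,-.267]);print(v.round(4),r.round(1).tolist())
fz=[(-50,-36,34),(50,-36,34),(50,36,34)]
v,r=fit([(W,fz,u([(40,193),(212,152),(163,8)]))],[.42,-.252,-.13]);print(v.round(4),r.round(1).tolist())
print(proj(W,world(v,[(-50,-36,0),(50,-36,0),(82,16,19),(82,-16,19),(116,16,19),(116,-16,19)]))*1.5625)
```

```text
[ 0.55540221 -0.32711675  0.30492791]
[[493.06634362 252.23368634]
 [490.42062206 294.75546669]
 [290.70781533 294.67880121]
 [288.1231595  252.18476931]]
[ 0.5293 -0.3939 -0.3627] [[0.6, 1.5], [-0.3, -1.4], [0.6, -0.9], [-1.2, 0.7]]
[ 0.53   -0.3978 -0.273 ] [[0.5, 0.1], [1.1, -0.2], [-1.1, 0.5], [-0.5, -0.2]]
[ 0.421  -0.2524 -0.1382] [[-0.7, 1.6], [-0.0, 0.3], [0.6, -2.2]]
[[ 76.82175329 190.11728396]
 [231.5234215  151.71910801]
 [246.68133719  38.24078431]
 [264.68864826 101.21253595]
 [308.42017938  21.9436018 ]
 [324.49823542  86.00502709]]
```

>>> carry_out:
  plan:
    - {"dx": 0,"dy": 0,"dz": 30,"twist": 0,"fingers": -1}
    - {"dx": 0,"dy": 0,"dz": 60,"twist": 0,"fingers": -1}
    - {"dx": 0,"dy": 0,"dz": 90,"twist": 0,"fingers": -1}
    - {"dx": 0,"dy": 0,"dz": 115,"twist": 0,"fingers": -1}
    - {"dx": 0,"dy": 0,"dz": 130,"twist": 0,"fingers": -1}

```text
clock: 1.82
eef_pos: [0.5278, -0.3932, 0.0279]
tool_rot: [0.824, 0.566, -0.001, -0.002]
ft_force: [-0.0, 1.3, -0.2]
grip_width: 0.085
grasp_force: 0.0
```

>>> carry_out:
  plan:
    - {"dx": 0,"dy": 0,"dz": 0,"twist": 0,"fingers": 0.2}
    - {"dx": 0,"dy": 0,"dz": 0,"twist": 0,"fingers": 0.6}
    - {"dx": 0,"dy": 0,"dz": 0,"twist": 0,"fingers": 1}
    - {"dx": 0,"dy": 0,"dz": 0,"twist": 0,"fingers": 1}
    - {"dx": 0,"dy": 0,"dz": 0,"twist": 0,"fingers": 1}

```text
clock: 2.23
eef_pos: [0.531, -0.3953, 0.0338]
tool_rot: [0.824, 0.567, 0.001, 0.002]
ft_force: [-0.7, 0.2, 5.9]
grip_width: 0.0394
grasp_force: 62.8
```

>>> carry_out:
  plan:
    - {"dx": 0,"dy": 0,"dz": 0,"twist": 0,"fingers": 1}
    - {"dx": 0,"dy": 0,"dz": -10,"twist": 0,"fingers": 1}
    - {"dx": 0,"dy": 0,"dz": -25,"twist": 0,"fingers": 1}
    - {"dx": 0,"dy": 0,"dz": -45,"twist": 0,"fingers": 1}
    - {"dx": 0,"dy": 0,"dz": -60,"twist": 0,"fingers": 1}

```text
clock: 2.65
eef_pos: [0.5296, -0.3939, 0.0923]
tool_rot: [0.824, 0.567, -0.0, -0.0]
ft_force: [0.8, -0.3, -2.6]
grip_width: 0.0391
grasp_force: 61.8
```

Run:
```python
from shot import *
o=bot.get_obs();c=shot("wrist","w2");print(o["clock"],o["eef_pos"],o["tool_rot"],o["grip_width"],o["grasp_force"],o["ft_force"])
f=np.array([.421,-.2525,-.137]);off=56
for x,off in [(-8,58),(-8,49.5)]:
    b=world(f,[(x,-off,0)])[0]; print(b,move([b[0],b[1],.0],f[2]+np.pi/2,o))
```

```text
2.65 [ 0.52962682 -0.39392852  0.09226232] [ 8.23825073e-01  5.66843947e-01 -3.64941829e-05 -4.33832138e-04] 0.039055836387228614 61.78744912147522 [ 0.815737   -0.26265893 -2.63424717]
[ 0.40515379 -0.30886398  0.        ] (array([  34.9, -146.6,   92.4]), np.float64(-13.09))
[ 0.40631465 -0.30044362  0.        ] (array([  43.2, -148.5,   92.4]), np.float64(-13.09))
```

View pics/w2.png

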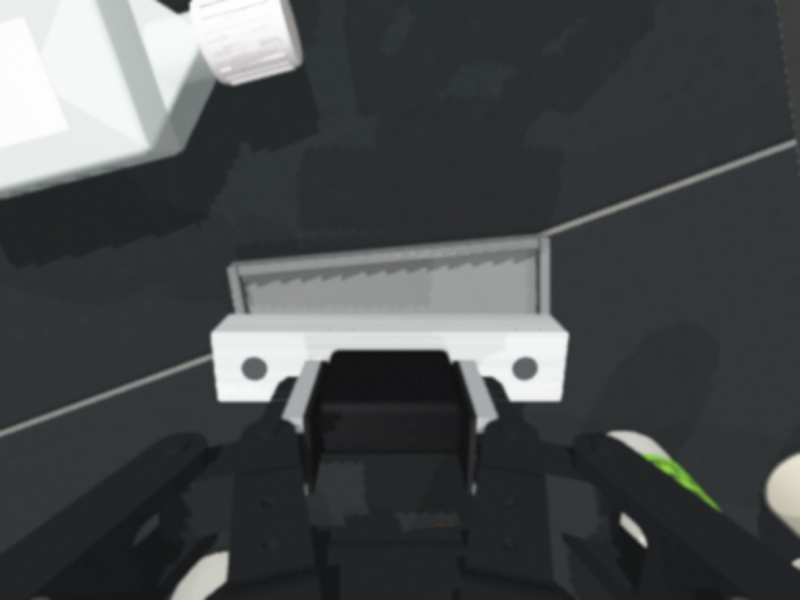

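>>> carry_out:
  plan:
    - {"dx": 8,"dy": -33,"dz": 0,"twist": -3,"fingers": 1}
    - {"dx": 16,"dy": -66,"dz": 5,"twist": -6,"fingers": 1}
    - {"dx": 24,"dy": -100,"dz": 10,"twist": -9,"fingers": 1}
    - {"dx": 32,"dy": -133,"dz": 20,"twist": -12,"fingers": 1}
    - {"dx": 34.9,"dy": -146.6,"dz": 30,"twist": -13.1,"fingers": 1}

```text
clock: 3.12
eef_pos: [0.4002, -0.3053, 0.06]
tool_rot: [0.753, 0.658, -0.001, -0.003]
ft_force: [-1.8, 0.2, -4.1]
grip_width: 0.039
grasp_force: 62.6
```

>>> carry_out:
  plan:
    - {"dx": 0,"dy": 0,"dz": 0,"twist": 0,"fingers": 1}
    - {"dx": 0,"dy": 0,"dz": 8,"twist": 0,"fingers": 1}
    - {"dx": 0,"dy": 0,"dz": 16,"twist": 0,"fingers": 1}
    - {"dx": 0,"dy": 0,"dz": 24,"twist": 0,"fingers": 1}
    - {"dx": 0,"dy": 0,"dz": 24,"twist": 0,"fingers": 1}

```text
clock: 3.53
eef_pos: [0.4053, -0.3091, 0.0354]
tool_rot: [0.754, 0.657, -0.0, -0.001]
ft_force: [0.6, 0.6, -3.6]
grip_width: 0.0389
grasp_force: 62.6
```

Run:
```python
from shot import *
o=bot.get_obs();c=shot("wrist","w3");print(o["clock"],o["eef_pos"],o["tool_rot"],o["grip_width"],o["grasp_force"],o["ft_force"])
```

```text
3.5333 [ 0.40530189 -0.30908608  0.03537043] [ 7.53794189e-01  6.57109592e-01 -2.06239778e-04 -1.12359963e-03] 0.03886785212912828 62.573944330215454 [ 0.59917172  0.60541532 -3.62052221]
```

View pics/w3.png

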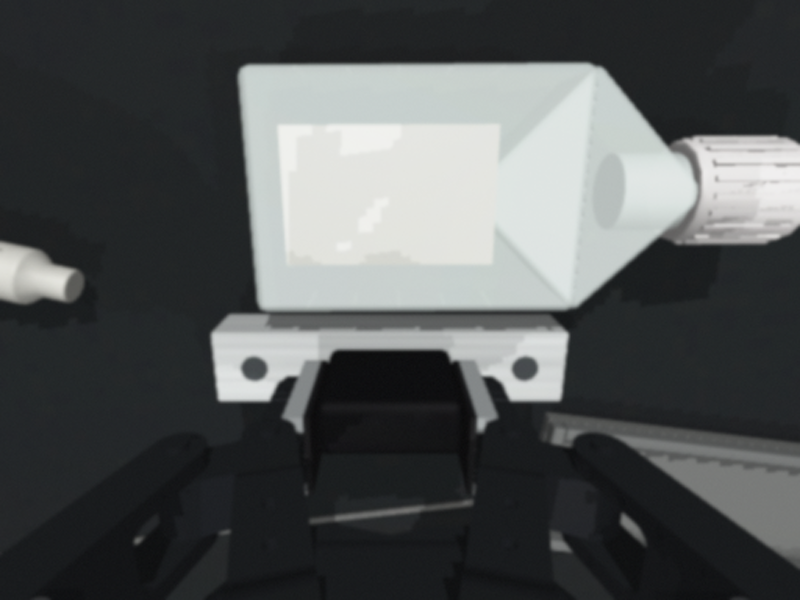

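>>> carry_out:
  plan:
    - {"dx": 0,"dy": 0,"dz": 4,"twist": -0.3,"fingers": 1}
    - {"dx": 0,"dy": 0,"dz": 9,"twist": -0.3,"fingers": 1}
    - {"dx": 2,"dy": 0,"dz": 9,"twist": -0.3,"fingers": 1}
    - {"dx": 4,"dy": 0,"dz": 9,"twist": -0.3,"fingers": 1}
    - {"dx": 6,"dy": 0,"dz": 9,"twist": -0.3,"fingers": 1}

```text
clock: 4.0
eef_pos: [0.4071, -0.3042, 0.0289]
tool_rot: [0.752, 0.659, -0.0, 0.001]
ft_force: [1.5, 0.1, -1.7]
grip_width: 0.0389
grasp_force: 62.8
```

>>> carry_out:
  plan:
    - {"dx": 1,"dy": 0,"dz": 0,"twist": 0,"fingers": 1}
    - {"dx": 2,"dy": 0,"dz": 0,"twist": 0,"fingers": 1}
    - {"dx": 3,"dy": 0,"dz": 0,"twist": 0,"fingers": 1}
    - {"dx": 4,"dy": 0,"dz": 0,"twist": 0,"fingers": 1}
    - {"dx": 5,"dy": 0,"dz": 0,"twist": 0,"fingers": 1}

```text
clock: 4.42
eef_pos: [0.4075, -0.2994, 0.0288]
tool_rot: [0.752, 0.659, -0.0, 0.001]
ft_force: [0.4, -3.3, -1.3]
grip_width: 0.0391
grasp_force: 62.8
```

Run:
```python
from shot import *
o=bot.get_obs();c=shot("wrist","w4");print(o["clock"],o["eef_pos"],o["tool_rot"],o["grip_width"],o["grasp_force"],o["ft_force"])
```

```text
4.4167 [ 0.40747756 -0.29937028  0.02880649] [ 7.52201267e-01  6.58932116e-01 -3.87612588e-04  1.25312827e-03] 0.03910537179837658 62.81116604804993 [ 0.36616277 -3.30997239 -1.29460682]
```

View pics/w4.png

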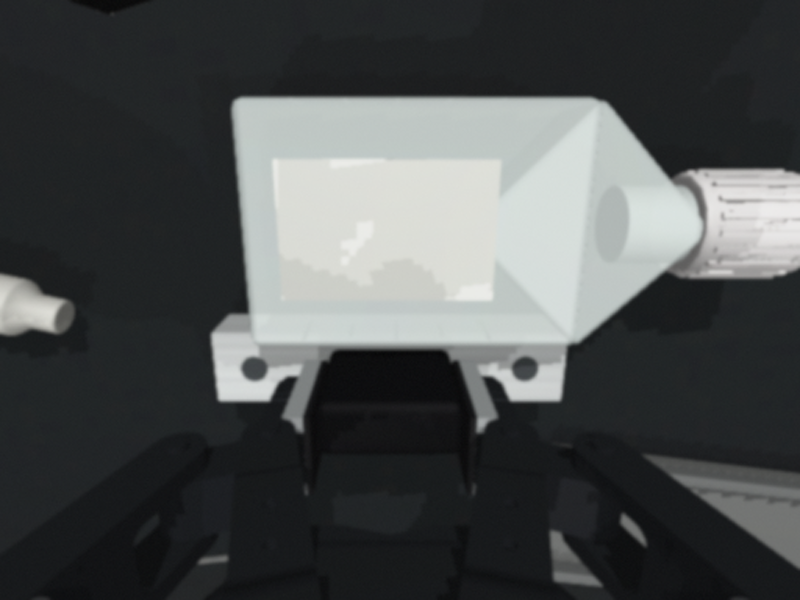

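>>> carry_out:
  plan:
    - {"dx": -1,"dy": 0,"dz": 0,"twist": 0,"fingers": 1}
    - {"dx": -1,"dy": 0,"dz": 0,"twist": 0,"fingers": 1}
    - {"dx": -1,"dy": 0,"dz": 0,"twist": 0,"fingers": 0}
    - {"dx": -1,"dy": 0,"dz": 0,"twist": 0,"fingers": -1}
    - {"dx": -1,"dy": 0,"dz": 0,"twist": 0,"fingers": -1}

```text
clock: 4.88
eef_pos: [0.4056, -0.2983, 0.0275]
tool_rot: [0.752, 0.659, -0.0, -0.002]
ft_force: [0.5, -0.8, -0.0]
grip_width: 0.0654
grasp_force: 0.0
```

>>> carry_out:
  plan:
    - {"dx": 0,"dy": 0,"dz": 0,"twist": 0,"fingers": -1}
    - {"dx": 0,"dy": 0,"dz": -20,"twist": 0,"fingers": -1}
    - {"dx": 0,"dy": 0,"dz": -50,"twist": 0,"fingers": -1}
    - {"dx": 0,"dy": 0,"dz": -90,"twist": 0,"fingers": -1}
    - {"dx": 0,"dy": 0,"dz": -120,"twist": 0,"fingers": -1}

```text
clock: 5.3
eef_pos: [0.4065, -0.2991, 0.1501]
tool_rot: [0.752, 0.659, 0.0, -0.0]
ft_force: [0.8, -0.6, 0.3]
grip_width: 0.0851
grasp_force: 0.0
```

>>> carry_out:
  plan:
    - {"dx": 0,"dy": 0,"dz": -10,"twist": 0,"fingers": -1}
    - {"dx": 0,"dy": 0,"dz": -10,"twist": 0,"fingers": -1}
    - {"dx": 0,"dy": 0,"dz": -10,"twist": 0,"fingers": -1}
    - {"dx": 0,"dy": 0,"dz": -10,"twist": 0,"fingers": -1}
    - {"dx": 0,"dy": 0,"dz": -10,"twist": 0,"fingers": -1}

```text
clock: 5.72
eef_pos: [0.4054, -0.2984, 0.1561]
tool_rot: [0.752, 0.659, -0.0, -0.002]
ft_force: [0.4, -0.8, 0.2]
grip_width: 0.0856
grasp_force: 0.0
```

Run:
```python
from shot import *
o=bot.get_obs();c=shot("wrist","w5");print(o["clock"],o["eef_pos"],o["tool_rot"],o["joint_pos"].round(2),o["ft_force"])
```

```text
5.7167 [ 0.40544616 -0.29837967  0.15605561] [ 7.52049648e-01  6.59102478e-01 -4.81595141e-04 -2.24016120e-03] [-0.63  0.3  -0.12  1.16  0.    1.07] [ 0.43797944 -0.78709592  0.16263653]
```

View pics/w5.png

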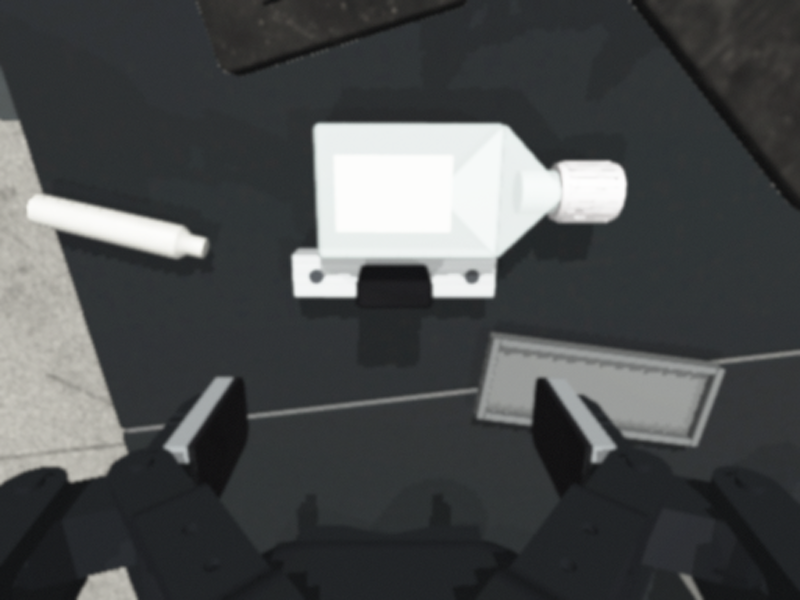

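Run:
```python
from h import *
from workcell import bot
o=bot.get_obs()
W=dict(np.load("w5.npz")); u=lambda p:uncrop(p,1.5625,0,0)
fz=[(-50,-36,34),(50,-36,34),(50,36,34),(-50,36,34)]
v,r=fit([(W,fz,u([(319,256),(496,256),(503,124),(315,124)]))],[.42,-.252,-.13]);print("flask",v.round(4),r.round(1).tolist())
bz=[(60,-13,20),(-60,-13,20)]
b,r=fit([(W,bz,u([(495,297),(294,298)]))],[.405,-.3,-.14]);print("bar",b.round(4),r.round(1).tolist())
print(np.array(proj(W,world(v,[(82,0,19),(99,0,19),(116,0,19),(99,16,19),(99,-16,19)])))*1.5625)
c=world([*v[:2],-.136],[(99,0,0)])[0];print(c)
print(move([c[0],c[1],.06],-.136,o), move([c[0],c[1],.004],-.136,o))
```

```text
flask [ 0.4207 -0.251  -0.1315] [[-0.7, 1.9], [0.7, 2.0], [1.8, -0.9], [-1.8, -1.0]]
bar [ 0.407  -0.2993 -0.1243] [[-0.5, -0.0], [0.5, -0.0]]
[[551.88987428 191.0025757 ]
 [581.97395883 191.02782956]
 [612.07517934 191.05309781]
 [585.22868741 161.74506465]
 [578.82518015 219.35736413]]
[ 0.51873945 -0.26440721  0.        ]
(array([ 48.4, 108. ,  95.9]), np.float64(-89.74)) (array([ 48.3, 108.3, 151.9]), np.float64(-89.74))
```

>>> carry_out:
  plan:
    - {"dx": 10,"dy": 21,"dz": 5,"twist": -7,"fingers": -1}
    - {"dx": 20,"dy": 43,"dz": 10,"twist": -14,"fingers": -1}
    - {"dx": 30,"dy": 65,"dz": 20,"twist": -21,"fingers": -1}
    - {"dx": 40,"dy": 86,"dz": 30,"twist": -28,"fingers": -1}
    - {"dx": 48,"dy": 108,"dz": 40,"twist": -35,"fingers": -1}

```text
clock: 6.18
eef_pos: [0.5203, -0.265, 0.1163]
tool_rot: [0.516, 0.856, -0.0, -0.001]
ft_force: [0.2, -0.3, 0.1]
grip_width: 0.0852
grasp_force: 0.0
```

>>> carry_out:
  plan:
    - {"dx": 0,"dy": 0,"dz": 0,"twist": -7,"fingers": -1}
    - {"dx": 0,"dy": 0,"dz": 0,"twist": -14,"fingers": -1}
    - {"dx": 0,"dy": 0,"dz": 0,"twist": -21,"fingers": -1}
    - {"dx": 0,"dy": 0,"dz": 0,"twist": -28,"fingers": -1}
    - {"dx": 0,"dy": 0,"dz": 0,"twist": -35,"fingers": -1}

```text
clock: 6.6
eef_pos: [0.5193, -0.2654, 0.1164]
tool_rot: [0.235, 0.972, 0.0, -0.002]
ft_force: [0.5, 0.3, -0.1]
grip_width: 0.0854
grasp_force: 0.0
```

>>> carry_out:
  plan:
    - {"dx": 0,"dy": 0,"dz": 0,"twist": -7,"fingers": -1}
    - {"dx": 0,"dy": 0,"dz": 0,"twist": -14,"fingers": -1}
    - {"dx": 0,"dy": 0,"dz": 0,"twist": -19.8,"fingers": -1}
    - {"dx": 0,"dy": 0,"dz": 0,"twist": -19.8,"fingers": -1}
    - {"dx": 0,"dy": 0,"dz": 0,"twist": -19.8,"fingers": -1}

```text
clock: 7.02
eef_pos: [0.5195, -0.2656, 0.117]
tool_rot: [0.069, 0.998, 0.0, -0.001]
ft_force: [-0.1, 0.3, -0.1]
grip_width: 0.0855
grasp_force: 0.0
```

Run:
```python
from shot import *
o=bot.get_obs();c=shot("wrist","w6");print(o["clock"],o["eef_pos"],o["tool_rot"],o["joint_pos"].round(2),o["ft_force"])
print(move([.5187,-.2644,.004],-.136,o))
# cap silhouette: bright, low saturation pixels
hsv=cv2.cvtColor(c["image"],cv2.COLOR_RGB2HSV);m=((hsv[...,2]>150)).astype(np.uint8)
n,l,s,ce=cv2.connectedComponentsWithStats(m)
for i in range(1,n):
    if s[i,4]>300: print(s[i],ce[i].round(1))
pr=proj(c,world([.4207,-.251,-.136],[(82,0,35),(116,0,35),(116,16,19),(116,-16,19),(82,16,19),(82,-16,19),(-50,36,34),(-50,-36,34)]))
print(pr.round(1).tolist())
```

```text
7.0167 [ 0.51946958 -0.26560333  0.11700648] [ 6.87658153e-02  9.97632125e-01  4.61395785e-04 -1.09253707e-03] [-0.47  0.48  0.04  1.14 -0.   -0.33] [-0.1098653   0.31968368 -0.1214171 ]
(array([  0.7,   1. , 113. ]), np.float64(-0.09))
[  167     0   140   216 19882] [244.8  87.1]
[[251.9, 173.0], [251.8, 215.5], [271.0, 208.3], [232.3, 208.4], [271.8, 168.2], [231.5, 168.2], [309.3, -31.5], [194.9, -31.4]]
```

Run:
```python
from h import *
c=dict(np.load("w6.npz"));g=cv2.cvtColor(c["image"],cv2.COLOR_RGB2GRAY)
for r in (175,185,195,205): x=np.where(g[r,200:310]>130)[0]+200; print(r,x.min(),x.max(),(x.min()+x.max())/2)
p=lambda y,z:proj(c,world([.4207,-.251,-.136],[(99,y,z)]))[0].round(1)
print(p(16,22),p(-16,22),p(0,22))
```

```text
175 231 273 252.0
185 231 273 252.0
195 232 273 252.5
205 232 272 252.0
[271.6 189.7] [231.7 189.8] [251.7 189.7]
```

>>> carry_out:
  plan:
    - {"dx": 0,"dy": 1,"dz": 30,"twist": 0,"fingers": -1}
    - {"dx": 0,"dy": 1,"dz": 55,"twist": 0,"fingers": -1}
    - {"dx": 0,"dy": 1,"dz": 80,"twist": 0,"fingers": -1}
    - {"dx": 0,"dy": 1,"dz": 95,"twist": 0,"fingers": -1}
    - {"dx": 0,"dy": 1,"dz": 107,"twist": 0,"fingers": -1}

```text
clock: 7.48
eef_pos: [0.5188, -0.2642, 0.0088]
tool_rot: [0.068, 0.998, 0.001, -0.002]
ft_force: [0.3, 0.4, 0.5]
grip_width: 0.0856
grasp_force: 0.0
```

>>> carry_out:
  plan:
    - {"dx": 0,"dy": 0,"dz": 5,"twist": 0,"fingers": -0.4}
    - {"dx": 0,"dy": 0,"dz": 5,"twist": 0,"fingers": 0}
    - {"dx": 0,"dy": 0,"dz": 5,"twist": 0,"fingers": 0.15}
    - {"dx": 0,"dy": 0,"dz": 5,"twist": 0,"fingers": 0.2}
    - {"dx": 0,"dy": 0,"dz": 5,"twist": 0,"fingers": 0.2}

```text
clock: 7.9
eef_pos: [0.5213, -0.2652, 0.0075]
tool_rot: [0.068, 0.998, -0.0, 0.001]
ft_force: [0.8, 0.9, 0.8]
grip_width: 0.0342
grasp_force: 0.3
```

>>> carry_out:
  plan:
    - {"dx": 0,"dy": 0,"dz": 0,"twist": 0,"fingers": 0.24}
    - {"dx": 0,"dy": 0,"dz": 0,"twist": 0,"fingers": 0.26}
    - {"dx": 0,"dy": 0,"dz": 0,"twist": 0,"fingers": 0.26}
    - {"dx": 0,"dy": 0,"dz": 0,"twist": 0,"fingers": 0.26}
    - {"dx": 0,"dy": 0,"dz": 0,"twist": 0,"fingers": 0.26}

```text
clock: 8.32
eef_pos: [0.5215, -0.2649, 0.0071]
tool_rot: [0.067, 0.998, 0.0, 0.001]
ft_force: [4.1, 2.2, 2.6]
grip_width: 0.0314
grasp_force: 7.2
```

Run:
```python
from shot import *
shot("wrist","w7a")
```

>>> carry_out:
  plan:
    - {"dx": 0.4,"dy": 0,"dz": -2.5,"twist": 0,"fingers": 0.26}
    - {"dx": 0.8,"dy": 0,"dz": -5,"twist": 0,"fingers": 0.26}
    - {"dx": 1.2,"dy": 0,"dz": -7.5,"twist": 0,"fingers": 0.26}
    - {"dx": 1.7,"dy": 0,"dz": -10.2,"twist": 0,"fingers": 0.26}
    - {"dx": 2.2,"dy": 0,"dz": -13,"twist": 0,"fingers": 0.26}

```text
clock: 8.78
eef_pos: [0.5168, -0.2645, 0.0188]
tool_rot: [0.068, 0.998, 0.0, -0.001]
ft_force: [-0.3, 0.9, -1.5]
grip_width: 0.032
grasp_force: 6.1
```

Run:
```python
from shot import *
o=bot.get_obs();b=shot("wrist","w7b");print(o["eef_pos"],o["ft_force"].round(2),o["ft_torque"].round(3),o["grasp_force"],o["grip_width"])
a=dict(np.load("w7a.npz"))
A,B=[cv2.cvtColor(np.array(i["image"]),cv2.COLOR_RGB2GRAY) for i in(a,b)]
# profile along the flask axis (mean over columns) to see label edge / shoulder / cap move
for n,g in(("a",A),("b",B)): print(n,[int(v) for v in g[0:250:5,246:258].mean(1)])
for n,g in(("a",A),("b",B)): print(n,[(r,np.where(g[r]>110)[0].min(),np.where(g[r]>110)[0].max()) for r in (5,30,60,90,120) ])
def world3(v,P,th):
    P=np.asarray(P,float); c,s=np.cos(th),np.sin(th);x=P[:,0]+50;return world(v,np.c_[c*x-s*P[:,2]-50,P[:,1],s*x+c*P[:,2]])
f=[.4207,-.251,-.136];pts=[(27,0,34),(50,0,34),(50,36,34),(50,-36,34),(116,0,35)]
for c,t in((a,0),(b,0),(b,5)):print(t,proj(c,world3(f,pts,np.radians(t))).round(0).tolist())
```

```text
[ 0.51678546 -0.26448623  0.01882192] [-0.26  0.95 -1.51] [ 0.136 -0.011 -0.088] 6.1309318989515305 0.031998820546344175
a [249, 249, 249, 249, 249, 249, 249, 249, 247, 247, 245, 245, 245, 244, 243, 243, 240, 237, 238, 238, 237, 238, 238, 238, 237, 237, 237, 237, 237, 237, 233, 212, 223, 223, 218, 211, 210, 230, 237, 237, 237, 237, 238, 238, 238, 238, 235, 210, 205, 181]
b [248, 248, 248, 248, 248, 249, 248, 248, 248, 247, 247, 247, 245, 245, 244, 244, 237, 237, 237, 237, 237, 237, 237, 237, 237, 237, 237, 237, 237, 234, 208, 221, 222, 221, 219, 208, 222, 236, 236, 236, 236, 236, 237, 237, 237, 236, 188, 237, 231, 184]
a [(5, np.int64(140), np.int64(361)), (30, np.int64(142), np.int64(359)), (60, np.int64(93), np.int64(355)), (90, np.int64(97), np.int64(352)), (120, np.int64(101), np.int64(349))]
b [(5, np.int64(150), np.int64(351)), (30, np.int64(152), np.int64(349)), (60, np.int64(153), np.int64(347)), (90, np.int64(109), np.int64(345)), (120, np.int64(113), np.int64(343))]
0 [[253.0, 92.0], [253.0, 155.0], [348.0, 155.0], [158.0, 155.0], [252.0, 305.0]]
0 [[253.0, 104.0], [253.0, 161.0], [338.0, 161.0], [167.0, 161.0], [252.0, 297.0]]
5 [[253.0, 96.0], [253.0, 157.0], [345.0, 157.0], [161.0, 157.0], [253.0, 310.0]]
```

>>> carry_out:
  plan:
    - {"dx": 0.6,"dy": 0,"dz": -2.5,"twist": 0,"fingers": 0.26}
    - {"dx": 1.2,"dy": 0,"dz": -5,"twist": 0,"fingers": 0.26}
    - {"dx": 1.8,"dy": 0,"dz": -7.5,"twist": 0,"fingers": 0.26}
    - {"dx": 2.5,"dy": 0,"dz": -10,"twist": 0,"fingers": 0.26}
    - {"dx": 3.3,"dy": 0,"dz": -12.6,"twist": 0,"fingers": 0.26}

```text
clock: 9.25
eef_pos: [0.5147, -0.2643, 0.0322]
tool_rot: [0.068, 0.998, -0.0, -0.0]
ft_force: [-0.2, 0.1, -1.1]
grip_width: 0.0319
grasp_force: 6.2
```

```bash
cat > tilt.py <<'E'
from shot import *
def world3(v,P,th,lift=0):
    P=np.asarray(P,float); c,s=np.cos(th),np.sin(th);x=P[:,0]+50;return world(v,np.c_[c*x-s*P[:,2]-50,P[:,1],s*x+c*P[:,2]+lift])
F=[.4207,-.251,-.136]
def widths(c,rows=(5,30,60)):
    g=cv2.cvtColor(np.array(c["image"]),cv2.COLOR_RGB2GRAY);out=[]
    for r in rows:
        k=255; 
        while k<500 and g[r,k]>110:k+=1
        out.append(k-253)
    return np.array(out)
def pred(c,th,lift=0,rows=(5,30,60)):
    P=proj(c,world3(F,[(x,36,34) for x in np.arange(-50,51,2)],th,lift))
    i=np.argsort(P[:,1]); return np.interp(rows,P[i,1],P[i,0])-253
if __name__=="__main__":
    for n in ("w7a","w7b"): c=dict(np.load(n+".npz"));print(n,widths(c),[(t,pred(c,np.radians(t)).round(0).tolist()) for t in(0,5)])
    o=bot.get_obs();c=shot("wrist",sys.argv[1]);print(o["clock"],o["eef_pos"],o["ft_force"].round(2),o["grasp_force"],o["grip_width"])
    print(widths(c))
    for t in np.arange(0,35,5): print(t,pred(c,np.radians(t)).round(0).tolist())
    print("flat lifted",pred(c,0,1000*o["eef_pos"][2]-5).round(0))
E
python3 tilt.py w8
```

```text
w7a [109 107 103] [(0, [109.0, 106.0, 104.0]), (5, [113.0, 112.0, 109.0])]
w7b [99 97 95] [(0, [98.0, 96.0, 94.0]), (5, [102.0, 100.0, 98.0])]
9.25 [ 0.51471522 -0.26431203  0.03219635] [-0.15  0.15 -1.13] 6.219481453299522 0.03193322321374562
[92 91 89]
0 [89.0, 87.0, 85.0]
5 [92.0, 90.0, 88.0]
10 [94.0, 93.0, 92.0]
15 [98.0, 97.0, 97.0]
20 [102.0, 102.0, 103.0]
25 [107.0, 109.0, 110.0]
30 [115.0, 117.0, 121.0]
flat lifted [111. 109. 106.]
```

>>> carry_out:
  plan:
    - {"dx": 0,"dy": 0,"dz": 0,"twist": 0,"fingers": 0.28}
    - {"dx": 1,"dy": 0,"dz": -3,"twist": 0,"fingers": 0.28}
    - {"dx": 2,"dy": 0,"dz": -6,"twist": 0,"fingers": 0.28}
    - {"dx": 3,"dy": 0,"dz": -9,"twist": 0,"fingers": 0.28}
    - {"dx": 4,"dy": 0,"dz": -12,"twist": 0,"fingers": 0.28}

```text
clock: 9.72
eef_pos: [0.5109, -0.2636, 0.0442]
tool_rot: [0.067, 0.998, 0.0, 0.0]
ft_force: [0.7, 1.2, -2.8]
grip_width: 0.031
grasp_force: 21.4
```

```bash
python3 tilt.py w9|tail -n +3
```

```text
9.7167 [ 0.51091411 -0.26357826  0.04420036] [ 0.73  1.23 -2.77] 21.374880373477936 0.03103435082313054
[85 85 84]
0 [81.0, 80.0, 78.0]
5 [83.0, 82.0, 80.0]
10 [85.0, 84.0, 83.0]
15 [87.0, 87.0, 87.0]
20 [90.0, 91.0, 91.0]
25 [94.0, 95.0, 97.0]
30 [99.0, 101.0, 104.0]
flat lifted [111. 108. 105.]
```

>>> carry_out:
  plan:
    - {"dx": -1.5,"dy": 0,"dz": 5,"twist": 0,"fingers": 0.28}
    - {"dx": -3,"dy": 0,"dz": 10,"twist": 0,"fingers": 0.28}
    - {"dx": -4.5,"dy": 0,"dz": 15,"twist": 0,"fingers": 0.28}
    - {"dx": -6,"dy": 0,"dz": 20,"twist": 0,"fingers": 0.28}
    - {"dx": -7.5,"dy": 0,"dz": 25,"twist": 0,"fingers": 0.28}

```text
clock: 10.18
eef_pos: [0.5189, -0.2648, 0.0184]
tool_rot: [0.067, 0.998, -0.0, 0.0]
ft_force: [1.4, 0.4, 0.3]
grip_width: 0.0309
grasp_force: 21.5
```

>>> carry_out:
  plan:
    - {"dx": -0.5,"dy": 0,"dz": 2,"twist": 0,"fingers": 0.26}
    - {"dx": -0.5,"dy": 0,"dz": 2,"twist": 0,"fingers": 0.2}
    - {"dx": -1,"dy": 0,"dz": 7,"twist": 0,"fingers": 0.1}
    - {"dx": -2,"dy": 0,"dz": 12,"twist": 0,"fingers": 0.1}
    - {"dx": -2,"dy": 0,"dz": 13,"twist": 0,"fingers": 0.1}

```text
clock: 10.6
eef_pos: [0.5195, -0.2648, 0.0048]
tool_rot: [0.068, 0.998, 0.0, -0.001]
ft_force: [-0.1, 0.6, 0.1]
grip_width: 0.0387
grasp_force: 0.0
```

```bash
python3 tilt.py w10|tail -n +3|head -3
python3 - <<'E'
from tilt import *
o=bot.get_obs();print(move([.5187,-.2644,.003],-.136,o),o["tool_rot"])
t=camera("top");np.savez("t1.npz",**{k:np.array(t[k]) for k in("image","intrinsics","eye","attitude")})
E
```

```text
10.6 [ 0.51950652 -0.26477533  0.00478444] [-0.07  0.61  0.1 ] 0.0 0.038675827618355946
[108 106 103]
0 [111.0, 108.0, 106.0]
(array([0.8, 0.2, 1.9]), np.float64(0.05)) [ 6.75502021e-02  9.97715400e-01  2.75133574e-04 -9.35668648e-04]
```

>>> carry_out:
  plan:
    - {"dx": 0.5,"dy": 0,"dz": 0.5,"twist": 0,"fingers": 0.2}
    - {"dx": 0.5,"dy": 0,"dz": 0.5,"twist": 0,"fingers": 0.28}
    - {"dx": 0.5,"dy": 0,"dz": 0.5,"twist": 0,"fingers": 0.29}
    - {"dx": 0.5,"dy": 0,"dz": 0.5,"twist": 0,"fingers": 0.29}
    - {"dx": 0.5,"dy": 0,"dz": 0.5,"twist": 0,"fingers": 0.29}

```text
clock: 11.12
eef_pos: [0.5197, -0.2648, 0.0056]
tool_rot: [0.068, 0.998, 0.0, -0.0]
ft_force: [-0.0, 0.4, 0.9]
grip_width: 0.0303
grasp_force: 30.7
```

>>> carry_out:
  plan:
    - {"dx": 0.4,"dy": 0,"dz": -2.5,"twist": 0,"fingers": 0.29}
    - {"dx": 0.8,"dy": 0,"dz": -5,"twist": 0,"fingers": 0.29}
    - {"dx": 1.2,"dy": 0,"dz": -7.5,"twist": 0,"fingers": 0.29}
    - {"dx": 1.7,"dy": 0,"dz": -10.2,"twist": 0,"fingers": 0.29}
    - {"dx": 2.2,"dy": 0,"dz": -13,"twist": 0,"fingers": 0.29}

```text
clock: 11.53
eef_pos: [0.5174, -0.2644, 0.0185]
tool_rot: [0.067, 0.998, 0.0, -0.0]
ft_force: [0.1, 0.3, -2.3]
grip_width: 0.0312
grasp_force: 30.6
```

```bash
python3 tilt.py w11|tail -n +3
```

```text
11.5333 [ 0.51744739 -0.26442274  0.01852897] [ 0.09  0.29 -2.28] 30.58864653110504 0.03116425830386352
[105 103 100]
0 [99.0, 96.0, 94.0]
5 [102.0, 100.0, 98.0]
10 [106.0, 105.0, 103.0]
15 [111.0, 110.0, 110.0]
20 [117.0, 117.0, 118.0]
25 [125.0, 127.0, 129.0]
30 [136.0, 140.0, 143.0]
flat lifted [111. 108. 105.]
```

>>> carry_out:
  plan:
    - {"dx": 0.4,"dy": 0,"dz": -2,"twist": 0,"fingers": 0.275}
    - {"dx": 0.9,"dy": 0,"dz": -4.2,"twist": 0,"fingers": 0.275}
    - {"dx": 1.4,"dy": 0,"dz": -6.5,"twist": 0,"fingers": 0.275}
    - {"dx": 2.3,"dy": 0,"dz": -9.5,"twist": 0,"fingers": 0.275}
    - {"dx": 3.3,"dy": 0,"dz": -12.6,"twist": 0,"fingers": 0.275}

```text
clock: 12.0
eef_pos: [0.5142, -0.2642, 0.0313]
tool_rot: [0.067, 0.998, -0.0, -0.0]
ft_force: [0.7, 0.6, -1.8]
grip_width: 0.0311
grasp_force: 26.5
```

```bash
python3 tilt.py w12|tail -n +3
```

```text
12.0 [ 0.51417161 -0.26422743  0.03125255] [ 0.7   0.6  -1.81] 26.534222066402435 0.031079676461808335
[105 103 100]
0 [90.0, 88.0, 86.0]
5 [92.0, 91.0, 89.0]
10 [95.0, 94.0, 93.0]
15 [98.0, 98.0, 98.0]
20 [103.0, 103.0, 104.0]
25 [108.0, 109.0, 111.0]
30 [116.0, 118.0, 121.0]
flat lifted [111. 109. 106.]
```

>>> carry_out:
  plan:
    - {"dx": -1,"dy": 0,"dz": 4,"twist": 0,"fingers": 0.275}
    - {"dx": -2,"dy": 0,"dz": 8,"twist": 0,"fingers": 0.275}
    - {"dx": -3,"dy": 0,"dz": 12,"twist": 0,"fingers": 0.275}
    - {"dx": -4,"dy": 0,"dz": 16,"twist": 0,"fingers": 0.275}
    - {"dx": -4,"dy": 0,"dz": 17,"twist": 0,"fingers": 0.275}

```text
clock: 12.47
eef_pos: [0.5178, -0.264, 0.0126]
tool_rot: [0.067, 0.998, 0.001, -0.001]
ft_force: [0.5, 1.0, -2.1]
grip_width: 0.031
grasp_force: 26.7
```

>>> carry_out:
  plan:
    - {"dx": 0,"dy": 0,"dz": 0,"twist": 0,"fingers": 0.265}
    - {"dx": 0,"dy": 0,"dz": 0,"twist": 0,"fingers": 0.265}
    - {"dx": 0,"dy": 0,"dz": 0,"twist": 0,"fingers": 0.265}
    - {"dx": 0,"dy": 0,"dz": 0,"twist": 0,"fingers": 0.265}
    - {"dx": 0,"dy": 0,"dz": 0,"twist": 0,"fingers": 0.265}

```text
clock: 12.88
eef_pos: [0.5178, -0.2644, 0.0138]
tool_rot: [0.068, 0.998, 0.0, -0.0]
ft_force: [-0.3, 2.0, -1.8]
grip_width: 0.0313
grasp_force: 14.5
```

```bash
python3 tilt.py w13|tail -n +3
```

```text
12.8833 [ 0.51778943 -0.26444913  0.01377111] [-0.33  2.03 -1.8 ] 14.515671730041504 0.03128901810139262
[104 102  99]
0 [102.0, 100.0, 97.0]
5 [106.0, 104.0, 102.0]
10 [110.0, 109.0, 108.0]
15 [116.0, 115.0, 115.0]
20 [123.0, 123.0, 124.0]
25 [132.0, 134.0, 136.0]
30 [145.0, 149.0, 153.0]
flat lifted [110. 108. 105.]
```

>>> carry_out:
  plan:
    - {"dx": 0.3,"dy": 0,"dz": -2,"twist": 0,"fingers": 0.265}
    - {"dx": 0.7,"dy": 0,"dz": -4,"twist": 0,"fingers": 0.265}
    - {"dx": 1.2,"dy": 0,"dz": -6,"twist": 0,"fingers": 0.265}
    - {"dx": 1.7,"dy": 0,"dz": -8,"twist": 0,"fingers": 0.265}
    - {"dx": 2.2,"dy": 0,"dz": -10,"twist": 0,"fingers": 0.265}

```text
clock: 13.35
eef_pos: [0.5163, -0.2646, 0.0245]
tool_rot: [0.067, 0.998, -0.0, 0.0]
ft_force: [0.1, 1.8, -2.5]
grip_width: 0.0315
grasp_force: 14.5
```

```bash
cat > est.py <<'E'
from tilt import *
# estimate theta and base lift; cap fixed in the gripper: cap z = 19 + (tcp z - z0)
def est(name,z0=4.5,x0=0):
    o=bot.get_obs();c=shot("wrist",name);w=widths(c)
    out=[]
    for th in np.arange(0,40,.5):
        p=pred(c,np.radians(th)); out.append((np.abs(p-w).mean(),th))
    ex=None
    # with cap height known: theta, lift related
    capz=19+1000*o["eef_pos"][2]-z0; best=[]
    for th in np.arange(0,40,.5):
        t=np.radians(th); l=capz-(149*np.sin(t)+19*np.cos(t)); best.append((np.abs(pred(c,t,l)-w).mean(),th,round(l,1)))
    print(o["clock"],o["eef_pos"].round(4),"F",o["ft_force"].round(1),"grip",round(o["grasp_force"],1),w,"pivot:",min(out),"caprigid:",min(best))
est(sys.argv[1])
E
python3 est.py w14
```

```text
13.35 [ 0.5163 -0.2646  0.0245] F [ 0.1  1.8 -2.5] grip 14.5 [97 96 94] pivot: (np.float64(0.26614961736729964), np.float64(4.5)) caprigid: (np.float64(0.2924144404919768), np.float64(9.5), np.float64(-4.3))
```

```bash
cat > sc.py <<'E'
from tilt import *
X=np.arange(-44,46,6.)
def edge(c):
    g=cv2.cvtColor(np.array(c["image"]),cv2.COLOR_RGB2GRAY).astype(float);g=cv2.GaussianBlur(g,(3,3),0);return g
def meas(g,cols,lo,hi):
    out=[]
    for u in cols:
        col=np.array([np.interp(u,np.arange(512),g[v]) for v in range(int(lo),int(hi))])
        i=np.argmax(col>120); out.append(lo+i-(col[i]-120)/(col[i]-col[i-1]) if i>0 else np.nan)
    return np.array(out)
def run(name,ref=None):
    c=shot("scene",name) if name!="scene0" else dict(np.load("scene0.npz"))
    g=edge(c); cols=np.arange(186,224,3.); m=meas(g,cols,110,175)
    best=[]
    for th in np.arange(0,40,.5):
        for l in (np.arange(0,30,2.) if 1 else [0]):
            P=proj(c,world3(F,[(x,36,34) for x in np.arange(-50,51,2)],np.radians(th),l));i=np.argsort(P[:,0])
            r=m-np.interp(cols,P[i,0],P[i,1],left=np.nan,right=np.nan)-off
            best.append((np.nanmean(np.abs(r)),th,l))
    best.sort(); print(name,m.round(1),best[:4]); print("lift0",min(b for b in best if b[2]==0)); return
off=0
run("scene0")
run(sys.argv[1])
E
python3 sc.py s1
```

```text
scene0 [150.2 149.5 148.8 148.4 147.6 147.1 146.5 145.9 145.3 144.6 144.1 143.5
 142.9] [(np.float64(0.4293818031746464), np.float64(0.0), np.float64(0.0)), (np.float64(0.5859645297588805), np.float64(0.5), np.float64(0.0)), (np.float64(0.7438749036869974), np.float64(1.0), np.float64(0.0)), (np.float64(0.9031436446848142), np.float64(1.5), np.float64(0.0))]
lift0 (np.float64(0.4293818031746464), np.float64(0.0), np.float64(0.0))
s1 [149.6 148.6 147.7 146.8 145.7 144.9 144.  143.  142.1 141.3 140.3 139.4
 139.3] [(np.float64(0.11081633522435179), np.float64(6.5), np.float64(0.0)), (np.float64(0.19040034678219322), np.float64(6.0), np.float64(0.0)), (np.float64(0.2501792363860484), np.float64(7.0), np.float64(0.0)), (np.float64(0.3085437335781928), np.float64(5.5), np.float64(0.0))]
lift0 (np.float64(0.11081633522435179), np.float64(6.5), np.float64(0.0))
```

>>> carry_out:
  plan:
    - {"dx": 1.1,"dy": 0,"dz": -4,"twist": 0,"fingers": 0.265}
    - {"dx": 2.3,"dy": 0,"dz": -7.5,"twist": 0,"fingers": 0.265}
    - {"dx": 3.6,"dy": 0,"dz": -12,"twist": 0,"fingers": 0.265}
    - {"dx": 4.6,"dy": 0,"dz": -15,"twist": 0,"fingers": 0.265}
    - {"dx": 5.6,"dy": 0,"dz": -17.5,"twist": 0,"fingers": 0.265}

```text
clock: 13.87
eef_pos: [0.5107, -0.2638, 0.0422]
tool_rot: [0.068, 0.998, -0.0, 0.0]
ft_force: [0.8, 0.9, -2.7]
grip_width: 0.0319
grasp_force: 14.5
```

```bash
sed -i 's/^run("scene0")//' sc.py; python3 sc.py s2
```

```text
s2 [149.2 147.9 146.7 145.3 144.3 142.9 141.7 140.5 139.3 137.7 136.6 135.8
 136.2] [(np.float64(0.25133408777834504), np.float64(12.5), np.float64(0.0)), (np.float64(0.3042253965447463), np.float64(13.0), np.float64(0.0)), (np.float64(0.31122516631592395), np.float64(12.0), np.float64(0.0)), (np.float64(0.4311374117223939), np.float64(11.5), np.float64(0.0))]
lift0 (np.float64(0.25133408777834504), np.float64(12.5), np.float64(0.0))
```

>>> carry_out:
  plan:
    - {"dx": 1.5,"dy": 0,"dz": -3.7,"twist": 0,"fingers": 0.265}
    - {"dx": 3.1,"dy": 0,"dz": -7.4,"twist": 0,"fingers": 0.265}
    - {"dx": 4.9,"dy": 0,"dz": -11.1,"twist": 0,"fingers": 0.265}
    - {"dx": 6.8,"dy": 0,"dz": -14.8,"twist": 0,"fingers": 0.265}
    - {"dx": 8.7,"dy": 0,"dz": -18.5,"twist": 0,"fingers": 0.265}

```text
clock: 14.33
eef_pos: [0.5018, -0.2624, 0.0604]
tool_rot: [0.067, 0.998, 0.0, 0.0]
ft_force: [0.5, 0.9, -2.1]
grip_width: 0.0312
grasp_force: 14.6
```

```bash
python3 sc.py s3
```

```text
s3 [148.2 146.5 144.8 143.4 141.6 139.8 138.3 136.7 134.9 133.2 132.6 132.7
 133. ] [(np.float64(0.2793834408269845), np.float64(20.0), np.float64(0.0)), (np.float64(0.2868641417066726), np.float64(20.5), np.float64(0.0)), (np.float64(0.3611279276867066), np.float64(19.5), np.float64(0.0)), (np.float64(0.4370382282780696), np.float64(21.0), np.float64(0.0))]
lift0 (np.float64(0.2793834408269845), np.float64(20.0), np.float64(0.0))
```

>>> carry_out:
  plan:
    - {"dx": 2.1,"dy": 0,"dz": -3.6,"twist": 0,"fingers": 0.265}
    - {"dx": 4.3,"dy": 0,"dz": -7.2,"twist": 0,"fingers": 0.265}
    - {"dx": 6.6,"dy": 0,"dz": -10.8,"twist": 0,"fingers": 0.265}
    - {"dx": 9.0,"dy": 0,"dz": -14.4,"twist": 0,"fingers": 0.265}
    - {"dx": 11.5,"dy": 0,"dz": -17.8,"twist": 0,"fingers": 0.265}

```text
clock: 14.8
eef_pos: [0.4904, -0.2608, 0.0782]
tool_rot: [0.067, 0.998, 0.0, 0.0]
ft_force: [0.3, 1.3, -2.8]
grip_width: 0.0313
grasp_force: 14.9
```

```bash
sed -i 's/186,224,3/186,211,2/' sc.py; python3 sc.py s4
python3 - <<'E'
import cv2,numpy as np
i=np.load("s4.npz")["image"][:,:,::-1]
cv2.imwrite("pics/s4c.png",cv2.resize(i[90:215,160:330],None,fx=4.5,fy=4.5,interpolation=cv2.INTER_CUBIC))
E
```

```text
s4 [146.7 145.3 143.9 142.5 141.  139.5 138.3 136.7 135.2 133.7 132.4 130.8
 129.8] [(np.float64(0.27989800446969926), np.float64(28.0), np.float64(0.0)), (np.float64(0.3332333479964645), np.float64(28.5), np.float64(0.0)), (np.float64(0.36365540642259475), np.float64(27.5), np.float64(0.0)), (np.float64(0.4855542828617318), np.float64(27.0), np.float64(2.0))]
lift0 (np.float64(0.27989800446969926), np.float64(28.0), np.float64(0.0))
```

View pics/s4c.png

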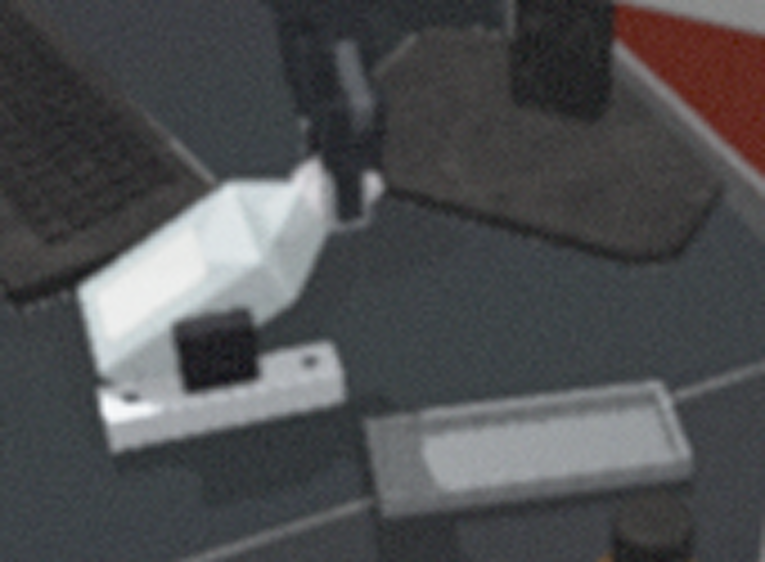

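>>> carry_out:
  plan:
    - {"dx": 0.8,"dy": 0,"dz": -1.5,"twist": 0,"fingers": 0.265}
    - {"dx": 1.6,"dy": 0,"dz": -3,"twist": 0,"fingers": 0.265}
    - {"dx": 1.6,"dy": 0,"dz": -3,"twist": 0,"fingers": 0.265}
    - {"dx": 1.6,"dy": 0,"dz": -3,"twist": 0,"fingers": 0.265}
    - {"dx": 1.6,"dy": 0,"dz": -3,"twist": 0,"fingers": 0.265}

```text
clock: 15.27
eef_pos: [0.4889, -0.2607, 0.0806]
tool_rot: [0.068, 0.998, 0.0, -0.0]
ft_force: [0.8, 1.1, -2.0]
grip_width: 0.0314
grasp_force: 15.0
```

>>> carry_out:
  plan:
    - {"dx": 0,"dy": 0,"dz": 0,"twist": 0,"fingers": 0.265}
    - {"dx": 0,"dy": 0,"dz": 0,"twist": 0,"fingers": 0.265}
    - {"dx": 0,"dy": 0,"dz": 0,"twist": 0,"fingers": 0.265}
    - {"dx": 0,"dy": 0,"dz": 0,"twist": 0,"fingers": 0.265}
    - {"dx": 0,"dy": 0,"dz": 0,"twist": 0,"fingers": 0.265}

```text
clock: 15.68
eef_pos: [0.4888, -0.2606, 0.0807]
tool_rot: [0.067, 0.998, 0.0, -0.0]
ft_force: [-0.7, 0.1, -1.5]
grip_width: 0.0315
grasp_force: 15.0
```

>>> carry_out:
  plan:
    - {"dx": 0,"dy": 0,"dz": 0,"twist": 0,"fingers": 0.265}
    - {"dx": 0,"dy": 0,"dz": 0,"twist": 0,"fingers": 0.265}
    - {"dx": 0,"dy": 0,"dz": 0,"twist": 0,"fingers": 0.265}
    - {"dx": 0,"dy": 0,"dz": 0,"twist": 0,"fingers": 0.265}
    - {"dx": 0,"dy": 0,"dz": 0,"twist": 0,"fingers": 0.265}

```text
clock: 16.1
eef_pos: [0.4888, -0.2607, 0.0807]
tool_rot: [0.068, 0.998, 0.0, -0.0]
ft_force: [0.3, 1.4, -1.2]
grip_width: 0.0312
grasp_force: 15.0
```

```bash
python3 sc.py s5
```

```text
s5 [146.7 145.1 143.6 142.  140.5 139.2 137.6 136.2 134.7 133.2 131.4 130.
 129.3] [(np.float64(0.30108876235141463), np.float64(29.0), np.float64(0.0)), (np.float64(0.3612675425590339), np.float64(28.5), np.float64(0.0)), (np.float64(0.37450699848011954), np.float64(29.5), np.float64(0.0)), (np.float64(0.47619855894612767), np.float64(27.5), np.float64(2.0))]
lift0 (np.float64(0.30108876235141463), np.float64(29.0), np.float64(0.0))
```

>>> carry_out:
  plan:
    - {"dx": 0,"dy": 0,"dz": 0,"twist": 0,"fingers": 0.265}
    - {"dx": 0,"dy": 0,"dz": 0,"twist": 0,"fingers": 0.265}
    - {"dx": 0,"dy": 0,"dz": 0,"twist": 0,"fingers": 0.265}
    - {"dx": 0,"dy": 0,"dz": 0,"twist": 0,"fingers": 0.265}
    - {"dx": 0,"dy": 0,"dz": 0,"twist": 0,"fingers": 0.265}

```text
clock: 16.57
eef_pos: [0.4889, -0.2607, 0.0808]
tool_rot: [0.067, 0.998, 0.0, -0.0]
ft_force: [0.3, 0.7, -2.6]
grip_width: 0.0317
grasp_force: 15.0
```

>>> carry_out:
  plan:
    - {"dx": 0,"dy": 0,"dz": 0,"twist": 0,"fingers": 0.265}
    - {"dx": 0,"dy": 0,"dz": 0,"twist": 0,"fingers": 0.265}
    - {"dx": 0,"dy": 0,"dz": 0,"twist": 0,"fingers": 0.265}
    - {"dx": 0,"dy": 0,"dz": 0,"twist": 0,"fingers": 0.265}
    - {"dx": 0,"dy": 0,"dz": 0,"twist": 0,"fingers": 0.265}

```text
clock: 16.98
eef_pos: [0.4889, -0.2607, 0.0808]
tool_rot: [0.067, 0.998, 0.0, -0.0]
ft_force: [-0.6, 0.8, -2.8]
grip_width: 0.0315
grasp_force: 15.0
```

>>> carry_out:
  plan:
    - {"dx": 0,"dy": 0,"dz": 0,"twist": 0,"fingers": 0.265}
    - {"dx": 0,"dy": 0,"dz": 0,"twist": 0,"fingers": 0.265}
    - {"dx": 0,"dy": 0,"dz": 0,"twist": 0,"fingers": 0.265}
    - {"dx": 0,"dy": 0,"dz": 0,"twist": 0,"fingers": 0.265}
    - {"dx": 0,"dy": 0,"dz": 0,"twist": 0,"fingers": 0.265}

```text
clock: 17.4
eef_pos: [0.4889, -0.2607, 0.0808]
tool_rot: [0.067, 0.998, 0.0, 0.0]
ft_force: [-1.5, 0.1, -3.0]
grip_width: 0.0311
grasp_force: 15.0
```

>>> carry_out:
  plan:
    - {"dx": -3,"dy": 0,"dz": 4,"twist": 0,"fingers": 0.265}
    - {"dx": -5.6,"dy": 0,"dz": 8,"twist": 0,"fingers": 0.265}
    - {"dx": -8.2,"dy": 0,"dz": 12,"twist": 0,"fingers": 0.265}
    - {"dx": -10.7,"dy": 0,"dz": 16.4,"twist": 0,"fingers": 0.265}
    - {"dx": -13.1,"dy": 0,"dz": 20.8,"twist": 0,"fingers": 0.265}

```text
clock: 17.82
eef_pos: [0.5033, -0.2628, 0.06]
tool_rot: [0.067, 0.998, -0.0, 0.001]
ft_force: [2.2, 0.4, 0.8]
grip_width: 0.0314
grasp_force: 14.8
```

>>> carry_out:
  plan:
    - {"dx": -2,"dy": 0,"dz": 3.7,"twist": 0,"fingers": 0.265}
    - {"dx": -3.9,"dy": 0,"dz": 7.4,"twist": 0,"fingers": 0.265}
    - {"dx": -5.6,"dy": 0,"dz": 11.1,"twist": 0,"fingers": 0.265}
    - {"dx": -7.2,"dy": 0,"dz": 14.8,"twist": 0,"fingers": 0.265}
    - {"dx": -8.7,"dy": 0,"dz": 18.5,"twist": 0,"fingers": 0.265}

```text
clock: 18.23
eef_pos: [0.5108, -0.2638, 0.0412]
tool_rot: [0.067, 0.998, -0.0, 0.0]
ft_force: [2.8, 0.0, 0.9]
grip_width: 0.0317
grasp_force: 14.3
```

```bash
python3 sc.py s6
```

```text
s6 [149.3 148.4 147.7 146.9 146.  145.3 144.4 143.7 142.9 142.  141.3 140.4
 139.6] [(np.float64(0.21853271266831178), np.float64(11.5), np.float64(0.0)), (np.float64(0.2356864378121442), np.float64(11.0), np.float64(0.0)), (np.float64(0.2983377799638731), np.float64(10.5), np.float64(0.0)), (np.float64(0.3028503522907613), np.float64(12.0), np.float64(0.0))]
lift0 (np.float64(0.21853271266831178), np.float64(11.5), np.float64(0.0))
```

>>> carry_out:
  plan:
    - {"dx": -1.6,"dy": 0,"dz": 5,"twist": 0,"fingers": 0.265}
    - {"dx": -3,"dy": 0,"dz": 10,"twist": 0,"fingers": 0.265}
    - {"dx": -4.2,"dy": 0,"dz": 15,"twist": 0,"fingers": 0.265}
    - {"dx": -5.2,"dy": 0,"dz": 20,"twist": 0,"fingers": 0.265}
    - {"dx": -6,"dy": 0,"dz": 25,"twist": 0,"fingers": 0.265}

```text
clock: 18.7
eef_pos: [0.5164, -0.2644, 0.0158]
tool_rot: [0.067, 0.998, 0.0, -0.0]
ft_force: [1.0, 0.6, -0.4]
grip_width: 0.0314
grasp_force: 14.0
```

>>> carry_out:
  plan:
    - {"dx": -0.4,"dy": 0,"dz": 2.5,"twist": 0,"fingers": 0.265}
    - {"dx": -0.8,"dy": 0,"dz": 5,"twist": 0,"fingers": 0.265}
    - {"dx": -1,"dy": 0,"dz": 7,"twist": 0,"fingers": 0.265}
    - {"dx": -1,"dy": 0,"dz": 8,"twist": 0,"fingers": 0.255}
    - {"dx": -1,"dy": 0,"dz": 8,"twist": 0,"fingers": 0.245}

```text
clock: 19.12
eef_pos: [0.5169, -0.2645, 0.0081]
tool_rot: [0.067, 0.998, -0.0, -0.001]
ft_force: [-0.1, 1.3, 0.1]
grip_width: 0.0324
grasp_force: 0.1
```

```bash
python3 sc.py s7
```

```text
s7 [149.8 149.5 149.1 148.6 148.4 147.8 147.5 147.1 146.6 146.4 145.8 145.5
 145.3] [(np.float64(0.22744821297761264), np.float64(0.0), np.float64(0.0)), (np.float64(0.34075690837121897), np.float64(0.5), np.float64(0.0)), (np.float64(0.4552747062079666), np.float64(1.0), np.float64(0.0)), (np.float64(0.5710249511259698), np.float64(1.5), np.float64(0.0))]
lift0 (np.float64(0.22744821297761264), np.float64(0.0), np.float64(0.0))
```

Flat and released. Open the fingers fully, rise, and check the bar's placement by image.

>>> carry_out:
  plan:
    - {"dx": 0,"dy": 0,"dz": 0,"twist": 0,"fingers": 0}
    - {"dx": 0,"dy": 0,"dz": 0,"twist": 0,"fingers": -0.5}
    - {"dx": 0,"dy": 0,"dz": 0,"twist": 0,"fingers": -1}
    - {"dx": 0,"dy": 0,"dz": 0,"twist": 0,"fingers": -1}
    - {"dx": 0,"dy": 0,"dz": 0,"twist": 0,"fingers": -1}

```text
clock: 19.58
eef_pos: [0.5175, -0.2647, 0.0087]
tool_rot: [0.067, 0.998, -0.0, 0.0]
ft_force: [-0.2, 0.7, 0.6]
grip_width: 0.0849
grasp_force: 0.0
```

>>> carry_out:
  plan:
    - {"dx": 0,"dy": 0,"dz": -25,"twist": 0,"fingers": -1}
    - {"dx": 0,"dy": 0,"dz": -60,"twist": 0,"fingers": -1}
    - {"dx": 0,"dy": 0,"dz": -95,"twist": 0,"fingers": -1}
    - {"dx": 0,"dy": 0,"dz": -130,"twist": 0,"fingers": -1}
    - {"dx": 0,"dy": 0,"dz": -150,"twist": 0,"fingers": -1}

```text
clock: 20.0
eef_pos: [0.519, -0.2653, 0.1631]
tool_rot: [0.067, 0.998, -0.001, 0.003]
ft_force: [1.0, -0.3, 0.2]
grip_width: 0.0851
grasp_force: 0.0
```

Run:
```python
from shot import *
o=bot.get_obs();c=shot("scene","s8");print(o["clock"],o["eef_pos"])
# bar edge in scene: black block vs bar; compare pixels with prediction for bar at (.407,-.2993,-.13)
P=proj(c,world([.407,-.2993,-.132],[(-20,-8,20),(20,-8,20),(-20,-8,59),(20,-8,59),(-60,-13,0),(60,-13,0),(-60,-13,20),(60,-13,20),(60,13,20),(-45,-5,20),(45,0,20)]));print(P.round(1).tolist())
g=cv2.cvtColor(c["image"],cv2.COLOR_RGB2GRAY)
blk=(g<45).astype(np.uint8);x0,y0=P.min(0).astype(int)-5;x1,y1=P.max(0).astype(int)+5
n,l,s,ce=cv2.connectedComponentsWithStats(blk[y0:y1,x0:x1]);print([(s[i].tolist(),ce[i].round(1).tolist()) for i in range(1,n) if s[i,4]>30],x0,y0)
w=(g>150).astype(np.uint8)
cs,_=cv2.findContours(w[y0:y1,x0:x1],cv2.RETR_EXTERNAL,cv2.CHAIN_APPROX_SIMPLE)
for k in range(-50,60,20):
    u,v=proj(c,world([.407,-.2993,-.132],[(k,-13,0)]))[0]; col=g[int(v)-12:int(v)+6,int(round(u))].astype(int); d=np.diff(col); print(k,round(v,1),int(v)-12+np.argmin(d)+.5,end="; ")
print(move([.407,-.2992,.10],-.132+np.pi/2,o))
```

```text
20.0 [ 0.51896338 -0.26534851  0.16305406]
[[200.4, 177.8], [217.8, 174.0], [198.3, 164.5], [216.2, 160.7], [184.4, 189.7], [235.9, 178.1], [183.1, 183.2], [235.4, 171.6], [232.5, 164.6], [189.1, 179.4], [227.6, 169.5]]
[([22, 7, 17, 14, 170], [29.9, 14.0])] 178 155
-50 188.7 189.5; -30 186.7 187.5; -10 184.8 185.5; 10 182.9 183.5; 30 181.0 181.5; 50 179.1 180.5; (array([106.7, -48.5,  62.6]), np.float64(89.82))
```

>>> carry_out:
  plan:
    - {"dx": 21,"dy": -10,"dz": 0,"twist": 7,"fingers": -1}
    - {"dx": 42,"dy": -20,"dz": 0,"twist": 14,"fingers": -1}
    - {"dx": 64,"dy": -29,"dz": 0,"twist": 21,"fingers": -1}
    - {"dx": 85,"dy": -39,"dz": 0,"twist": 28,"fingers": -1}
    - {"dx": 107,"dy": -48.5,"dz": 0,"twist": 35,"fingers": -1}

```text
clock: 20.47
eef_pos: [0.4039, -0.2983, 0.1583]
tool_rot: [0.367, 0.93, -0.0, -0.0]
ft_force: [0.2, 0.3, -0.2]
grip_width: 0.0854
grasp_force: 0.0
```

>>> carry_out:
  plan:
    - {"dx": 0,"dy": 0,"dz": 0,"twist": 7,"fingers": -1}
    - {"dx": 0,"dy": 0,"dz": 0,"twist": 14,"fingers": -1}
    - {"dx": 0,"dy": 0,"dz": 0,"twist": 21,"fingers": -1}
    - {"dx": 0,"dy": 0,"dz": 0,"twist": 28,"fingers": -1}
    - {"dx": 0,"dy": 0,"dz": 0,"twist": 35,"fingers": -1}

```text
clock: 20.88
eef_pos: [0.4046, -0.2982, 0.1584]
tool_rot: [0.63, 0.777, -0.0, -0.0]
ft_force: [0.4, 0.3, -0.1]
grip_width: 0.0852
grasp_force: 0.0
```

>>> carry_out:
  plan:
    - {"dx": 0,"dy": 0,"dz": 0,"twist": 7,"fingers": -1}
    - {"dx": 0,"dy": 0,"dz": 0,"twist": 14,"fingers": -1}
    - {"dx": 0,"dy": 0,"dz": 0,"twist": 20,"fingers": -1}
    - {"dx": 0,"dy": 0,"dz": 0,"twist": 20,"fingers": -1}
    - {"dx": 0,"dy": 0,"dz": 0,"twist": 20,"fingers": -1}

```text
clock: 21.3
eef_pos: [0.4048, -0.2981, 0.1583]
tool_rot: [0.752, 0.659, -0.0, -0.0]
ft_force: [0.8, 0.1, -0.4]
grip_width: 0.0853
grasp_force: 0.0
```

Run:
```python
from shot import *
from workcell import bot
o=bot.get_obs();shot("wrist","w20");print(o["clock"],o["eef_pos"],o["tool_rot"],o["joint_pos"].round(2),move([.407,-.2992,.029],-.132+np.pi/2,o))
for n in("w5","w20"):
    c=dict(np.load(n+".npz"));g=cv2.GaussianBlur(cv2.cvtColor(c["image"],cv2.COLOR_RGB2GRAY),(3,3),0).astype(int)
    print(n,c["eye"].round(4))
    for u in(210,220,300,308): print(" col",u,"far top",np.argmax(g[50:120,u]>120)+50,"bar near edge",[r for r in range(175,205) if g[r,u]>120>=g[r+1,u]],"profile",g[150:200:2,u].tolist())
    k=g[245:260,200:290]<45; yy,xx=np.where(g[165:200,215:295]<45); print(" block u",xx.min()+215,xx.max()+215)
```

```text
21.3 [ 0.40479816 -0.2981425   0.15834997] [ 7.52314030e-01  6.58804664e-01 -4.09789170e-05 -1.13673518e-04] [-0.63  0.29 -0.12  1.16 -0.    1.07] (array([ -0.8,   2.4, 129.3]), np.float64(-0.02))
w5 [ 0.415  -0.2273  0.3001]
 col 210 far top 78 bar near edge [190] profile [236, 236, 236, 237, 238, 242, 240, 219, 189, 186, 190, 189, 197, 227, 243, 244, 244, 245, 244, 230, 137, 49, 39, 39, 39]
 col 220 far top 78 bar near edge [190] profile [238, 236, 236, 237, 238, 241, 239, 218, 188, 185, 189, 187, 199, 230, 240, 243, 244, 244, 243, 231, 138, 49, 39, 40, 39]
 col 300 far top 79 bar near edge [190] profile [236, 237, 237, 236, 238, 241, 240, 223, 201, 200, 198, 160, 95, 86, 101, 145, 222, 242, 242, 229, 140, 51, 39, 39, 38]
 col 308 far top 79 bar near edge [190] profile [247, 245, 241, 237, 237, 241, 240, 223, 201, 200, 199, 197, 195, 216, 236, 240, 242, 243, 242, 229, 140, 51, 40, 40, 40]
 block u 215 294
w20 [ 0.4139 -0.2267  0.3022]
 col 210 far top 78 bar near edge [189] profile [237, 237, 237, 237, 240, 242, 236, 205, 185, 187, 190, 191, 203, 231, 244, 244, 245, 245, 241, 198, 82, 41, 39, 39, 40]
 col 220 far top 78 bar near edge [189] profile [238, 237, 237, 237, 240, 241, 235, 206, 185, 187, 189, 189, 212, 236, 243, 244, 244, 244, 242, 199, 85, 41, 39, 40, 39]
 col 300 far top 79 bar near edge [190] profile [239, 237, 237, 237, 237, 241, 240, 225, 204, 201, 198, 164, 102, 92, 99, 128, 211, 242, 243, 235, 164, 58, 39, 39, 39]
 col 308 far top 80 bar near edge [190] profile [247, 247, 246, 244, 240, 240, 240, 225, 204, 202, 200, 199, 207, 231, 239, 241, 241, 243, 243, 237, 171, 61, 40, 40, 41]
 block u 215 294
```

>>> carry_out:
  plan:
    - {"dx": -0.6,"dy": 2.2,"dz": 32,"twist": 0,"fingers": -1}
    - {"dx": -0.6,"dy": 2.2,"dz": 64,"twist": 0,"fingers": -1}
    - {"dx": -0.6,"dy": 2.2,"dz": 95,"twist": 0,"fingers": -1}
    - {"dx": -0.6,"dy": 2.2,"dz": 117,"twist": 0,"fingers": -1}
    - {"dx": -0.6,"dy": 2.2,"dz": 128,"twist": 0,"fingers": -1}

```text
clock: 21.77
eef_pos: [0.405, -0.2976, 0.0273]
tool_rot: [0.752, 0.659, -0.001, -0.003]
ft_force: [0.6, 0.5, 0.1]
grip_width: 0.0853
grasp_force: 0.0
```

>>> carry_out:
  plan:
    - {"dx": 0,"dy": 0,"dz": 0,"twist": 0,"fingers": -0.4}
    - {"dx": 0,"dy": 0,"dz": 0,"twist": 0,"fingers": 0}
    - {"dx": 0,"dy": 0,"dz": 0,"twist": 0,"fingers": 0.3}
    - {"dx": 0,"dy": 0,"dz": 0,"twist": 0,"fingers": 1}
    - {"dx": 0,"dy": 0,"dz": 0,"twist": 0,"fingers": 1}

```text
clock: 22.18
eef_pos: [0.4082, -0.3001, 0.0322]
tool_rot: [0.753, 0.658, 0.0, 0.002]
ft_force: [-0.9, -0.8, 3.1]
grip_width: 0.0389
grasp_force: 61.5
```

>>> carry_out:
  plan:
    - {"dx": 0,"dy": 0,"dz": 0,"twist": 0,"fingers": 1}
    - {"dx": -2,"dy": 0,"dz": 0,"twist": 0,"fingers": 1}
    - {"dx": -5,"dy": 0,"dz": -5,"twist": 0,"fingers": 1}
    - {"dx": -10,"dy": 0,"dz": -30,"twist": 0,"fingers": 1}
    - {"dx": -15,"dy": 0,"dz": -60,"twist": 0,"fingers": 1}

```text
clock: 22.6
eef_pos: [0.4024, -0.3123, 0.0886]
tool_rot: [0.753, 0.658, -0.001, -0.004]
ft_force: [0.4, -0.4, -3.6]
grip_width: 0.0384
grasp_force: 61.4
```

Run:
```python
from shot import *
o=bot.get_obs();c=shot("wrist","w21");print(o["clock"],o["eef_pos"],o["tool_rot"],o["grip_width"],o["grasp_force"],o["ft_force"].round(1))
print(move([.530,-.397,.034],-.27+np.pi/2,o))
a=dict(np.load("w2.npz"))  # earlier view of the bar held in the gripper
A,B=[i["image"][195:262,130:370].astype(float) for i in(a,c)]
for g in(A,B):
    m=g.mean(2)>130; print([(r+195,np.where(m[r])[0].min()+130,np.where(m[r])[0].max()+130) for r in(20,30,40,55)])
```

```text
22.6 [ 0.4024464  -0.31228632  0.08863765] [ 0.75306765  0.65793216 -0.00088946 -0.0036858 ] 0.03843305251481913 61.43241763114929 [ 0.4 -0.4 -3.6]
(array([-67. , 138.1,  53.5]), np.float64(7.75))
[(215, np.int64(135), np.int64(363)), (225, np.int64(136), np.int64(362)), (235, np.int64(137), np.int64(361)), (250, np.int64(139), np.int64(359))]
[(215, np.int64(137), np.int64(361)), (225, np.int64(138), np.int64(360)), (235, np.int64(139), np.int64(360)), (250, np.int64(141), np.int64(369))]
```

>>> carry_out:
  plan:
    - {"dx": -16,"dy": 34,"dz": 0,"twist": 2,"fingers": 1}
    - {"dx": -32,"dy": 68,"dz": 0,"twist": 4,"fingers": 1}
    - {"dx": -48,"dy": 102,"dz": 0,"twist": 6,"fingers": 1}
    - {"dx": -67,"dy": 138,"dz": 5,"twist": 7.8,"fingers": 1}
    - {"dx": -67,"dy": 138,"dz": 10,"twist": 7.8,"fingers": 1}

```text
clock: 23.07
eef_pos: [0.5392, -0.4037, 0.0775]
tool_rot: [0.796, 0.605, 0.001, 0.003]
ft_force: [1.2, 0.2, -5.1]
grip_width: 0.0391
grasp_force: 62.3
```

>>> carry_out:
  plan:
    - {"dx": 0,"dy": 0,"dz": 10,"twist": 0,"fingers": 1}
    - {"dx": 0,"dy": 0,"dz": 20,"twist": 0,"fingers": 1}
    - {"dx": 0,"dy": 0,"dz": 25,"twist": 0,"fingers": 1}
    - {"dx": 0,"dy": 0,"dz": 25,"twist": 0,"fingers": 1}
    - {"dx": 0,"dy": 0,"dz": 25,"twist": 0,"fingers": 1}

```text
clock: 23.48
eef_pos: [0.5315, -0.3982, 0.0556]
tool_rot: [0.796, 0.605, -0.0, -0.001]
ft_force: [-0.3, 0.1, -3.6]
grip_width: 0.0388
grasp_force: 62.3
```

Run:
```python
from shot import *
o=bot.get_obs();print(o["clock"],o["eef_pos"],o["ft_force"].round(1),move([.530,-.397,.0355],-.27+np.pi/2,o))
```

```text
23.4833 [ 0.53153975 -0.39817806  0.05559276] [-0.3  0.1 -3.6] (array([ 0.7, -1.8, 20.1]), np.float64(-0.07))
```

>>> carry_out:
  plan:
    - {"dx": 0.7,"dy": -1.6,"dz": 5,"twist": 0,"fingers": 1}
    - {"dx": 0.7,"dy": -1.6,"dz": 10,"twist": 0,"fingers": 1}
    - {"dx": 0.7,"dy": -1.6,"dz": 15,"twist": 0,"fingers": 1}
    - {"dx": 0.7,"dy": -1.6,"dz": 18,"twist": 0,"fingers": 1}
    - {"dx": 0.7,"dy": -1.6,"dz": 20,"twist": 0,"fingers": 1}

```text
clock: 23.9
eef_pos: [0.531, -0.3976, 0.0372]
tool_rot: [0.796, 0.605, 0.0, 0.0]
ft_force: [-6.6, 5.7, 17.1]
grip_width: 0.0392
grasp_force: 64.6
```

>>> carry_out:
  plan:
    - {"dx": 0,"dy": 0,"dz": 1,"twist": 0,"fingers": 1}
    - {"dx": 0,"dy": 0,"dz": 2,"twist": 0,"fingers": 1}
    - {"dx": 0,"dy": 0,"dz": 2,"twist": 0,"fingers": 1}
    - {"dx": 0,"dy": 0,"dz": 2,"twist": 0,"fingers": 1}
    - {"dx": 0,"dy": 0,"dz": 2,"twist": 0,"fingers": 1}

```text
clock: 24.32
eef_pos: [0.5311, -0.3976, 0.0372]
tool_rot: [0.796, 0.605, 0.0, 0.0]
ft_force: [-7.6, 5.2, 14.7]
grip_width: 0.0392
grasp_force: 64.5
```

>>> carry_out:
  plan:
    - {"dx": 0,"dy": 0,"dz": -1.5,"twist": 0,"fingers": 1}
    - {"dx": 0,"dy": 0,"dz": -1.5,"twist": 0,"fingers": 0}
    - {"dx": 0,"dy": 0,"dz": -1.5,"twist": 0,"fingers": -1}
    - {"dx": 0,"dy": 0,"dz": -1.5,"twist": 0,"fingers": -1}
    - {"dx": 0,"dy": 0,"dz": -1.5,"twist": 0,"fingers": -1}

```text
clock: 24.73
eef_pos: [0.5316, -0.398, 0.0349]
tool_rot: [0.796, 0.605, 0.0, 0.0]
ft_force: [-0.6, -0.1, -0.9]
grip_width: 0.0767
grasp_force: 0.0
```

>>> carry_out:
  plan:
    - {"dx": 0,"dy": 0,"dz": -10,"twist": 0,"fingers": -1}
    - {"dx": 0,"dy": 0,"dz": -40,"twist": 0,"fingers": -1}
    - {"dx": 0,"dy": 0,"dz": -80,"twist": 0,"fingers": -1}
    - {"dx": 0,"dy": 0,"dz": -115,"twist": 0,"fingers": -1}
    - {"dx": 0,"dy": 0,"dz": -125,"twist": 0,"fingers": -1}

```text
clock: 25.15
eef_pos: [0.5341, -0.3999, 0.168]
tool_rot: [0.796, 0.605, 0.002, 0.006]
ft_force: [0.9, -0.2, 0.5]
grip_width: 0.0852
grasp_force: 0.0
```

>>> carry_out:
  plan:
    - {"dx": 0,"dy": 0,"dz": 0,"twist": 0,"fingers": -1}
    - {"dx": 0,"dy": 0,"dz": 0,"twist": 0,"fingers": -1}
    - {"dx": 0,"dy": 0,"dz": 0,"twist": 0,"fingers": -1}
    - {"dx": 0,"dy": 0,"dz": 0,"twist": 0,"fingers": -1}
    - {"dx": 0,"dy": 0,"dz": 0,"twist": 0,"fingers": -1}

```text
clock: 25.57
eef_pos: [0.5304, -0.3971, 0.1577]
tool_rot: [0.796, 0.605, -0.001, -0.002]
ft_force: [0.2, -0.0, -0.3]
grip_width: 0.0853
grasp_force: 0.0
```

Run:
```python
from shot import *
o=bot.get_obs();c=shot("wrist","w30");print(o["clock"],o["eef_pos"],o["ft_force"].round(1))
# bar top: bright blob -> min-area rect corners -> pose fit, for the two possible heights
g=cv2.GaussianBlur(cv2.cvtColor(c["image"],cv2.COLOR_RGB2GRAY),(3,3),0)
P0=proj(c,world([.530,-.397,-.27],[(0,0,25)]))[0];print(P0)
m=(g>195).astype(np.uint8);m[:, :]*=1
roi=np.zeros_like(m);u,v=P0.astype(int);roi[v-35:v+35,u-85:u+85]=1
m=cv2.morphologyEx(m*roi,cv2.MORPH_CLOSE,np.ones((3,3)))
n,l,s,ce=cv2.connectedComponentsWithStats(m)
pts=np.vstack([np.argwhere(l==i)[:,::-1] for i in range(1,n) if s[i,4]>150]).astype(np.float32);print([s[i].tolist() for i in range(1,n) if s[i,4]>150])
r=cv2.minAreaRect(pts);print(r)
for h in(25,32): print(h,[round(float(np.linalg.norm(a-b)),1) for a,b in [proj(c,world([.530,-.397,-.27],[(60,0,h),(-60,0,h)])),proj(c,world([.530,-.397,-.27],[(0,13,h),(0,-13,h)]))]])
w=dict(np.load("w1.npz"));
for n,cc in(("tray now",c),):
    print(n,proj(cc,world([.530,-.397,-.27],[(60,13,25),(60,-13,25),(-60,-13,25),(-60,13,25)])).round(1).tolist())
```

```text
25.5667 [ 0.53042243 -0.39712794  0.1576832 ] [ 0.2 -0.  -0.3]
[249.73935179 176.73034584]
[[185, 161, 133, 30, 2534]]
((250.89712524414062, 175.56878662109375), (132.03538513183594, 28.277938842773438), 0.6160598993301392)
25 [130.8, 27.5]
32 [134.0, 28.1]
tray now [[316.1, 162.8], [314.4, 190.3], [185.2, 190.2], [183.5, 162.8]]
```

```bash
python3 sc.py s9; python3 -c "
from workcell import job_done; print(job_done())"
```

```text
s9 [149.9 149.5 149.1 148.6 148.3 147.8 147.4 147.1 146.6 146.3 145.8 145.5
 145.2] [(np.float64(0.2100995835468867), np.float64(0.0), np.float64(0.0)), (np.float64(0.323408278940493), np.float64(0.5), np.float64(0.0)), (np.float64(0.43792607677724066), np.float64(1.0), np.float64(0.0)), (np.float64(0.553676321695244), np.float64(1.5), np.float64(0.0))]
lift0 (np.float64(0.2100995835468867), np.float64(0.0), np.float64(0.0))
the job is handed in; nothing more can be done
None
```

The job is handed in (no verdict was returned): the bar was laid flush and released, the flask was held at about 29° for just over 2 s and lowered flat beside it, the bar is back in its tray, and I kept the arm well away from the jars and bottle but did not re-measure them at the end.

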